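# Turn up drained transport pots, load a sample tube in each and close with the right lid

## Robot

A 6-joint arm with a two-finger parallel gripper is mounted at the origin on a cart in front of the work surface, level with it; the furniture and walls round the work are solid. World frame = base frame: x ahead of the robot, y to its left, z up, the work surface at z = 0. Lengths are in mm, angles in rad, forces in N, time in s.
With the tool pointing down it reaches from about 275 to 750 mm from the base axis. Payload 10.2 kg.
Tool frame: the origin (TCP) lies midway between the tips of the shut fingers; the grasp point (between the pads) lies 19 mm behind it (grasp_offset is the distance from the TCP to the grasp point, in mm); z points along the fingers, y is the line along which they close (so a half turn about z gives the same grasp; the last joint's range is limited). The gripper opens to 88 mm and grips with 3 to 60 N. Pads are 18 mm wide; open, the fingers measure 123 mm over their backs; the gripper's body (75 mm by 187 mm) begins 45 mm behind the grasp point.
Start: joints at [0.998, 0.313, 1.498, -0, 1.331, -0.223], TCP at [179.936, 493.208, 238.72] pointing down, gripper open.
Joint ranges: [-2.94, 2.94], [-0.97, 2.17], [0.19, 2.56], [-1.23, 4.37], [0.02, 3.11], [-2.88, 2.88]. Speed limits (rad/s): [2.39, 2.39, 3.01, 3.14, 3.14, 3.14].

## Interface

Orientations are given as a unit quaternion [w, x, y, z].
In Python, from workcell import observe, get_image, close_job, grasp_offset gives the robot as it stands.
- The arm moves only by the tool play_rows, never from a script. Its argument "series" is a list of rows, each a list of 7 numbers: the turn, a rotation vector about the world's x, y, z in degrees, then the shift along the world's x, y, z in m, then the opening, from 0 (shut) to 1 (fully open). A call has 1 to 5 rows; each row shifts and turns the commanded pose from where the row before left it; what a row does not reach is not made up. A row lasts 1/10 s, in which the tool goes at most 50 mm and 8.59 degrees, less where a joint would pass 70% of its speed; a pose out of reach is approached as far as the arm can. A call is refused whole if a number of a shift passes 0.05 or a number of a turn 8.59, either way. A call with a gripper value outside its range is refused whole. The fingers move at their own pace and stop on an object; "newtons" is the grip in N (left out, the last holds). Time passes only in rows, so rows that do not move let the fingers close. It gives the time, the measured TCP pose, the force, the opening and the grip force at its end, in the units of the state.
- observe(): the state, without advancing time (a new reading comes with each control period).
- get_image(name): name is "scene" or "top" or "wrist"; returns a dict with "frame" (420x560x3 uint8, red, green, blue), "depth" (420x560 float32, mm along the optical axis (not along the pixel's ray), 0 where there is no reading), "K" (3x3 intrinsics, pixels), "k1" (the pictures are not rectified: a ray, as slopes to the right and down, at radius r is drawn at 1 + k1 r^2 times it, then the intrinsics apply), "R" (3x3) and "t" (3): a world point X has camera coordinates R X + t; the wrist camera has in their place "tool_from_camera" (4x4, takes a point from camera to tool coordinates, whose origin is the TCP and whose axes are the flange's). Camera axes: x right, y down, z forward; pixel columns grow to the right and rows downward; lengths in mm; the calibration is good to about 2 mm. A picture is of the moment at which its call begins: read the wrist's pose just before it.
- close_job(): hands the job in; it is judged then, once.
The state is a dict: "time": time; "q": joint angles; "qvel": joint speeds; "joint_torque": joint torques, N m; "tcp_pos": TCP position; "tool_rot": TCP orientation; "contact_force": force on the tool from outside, world axes, zero at the start; "moment": the same for the moment, N m; "gripper_width": finger opening in mm; "finger_force": force on a finger pad.
Only numpy, scipy, OpenCV 4.12 (cv2) and the standard library are available. Lean on these libraries where they do the work, as an engineer would, in place of code of your own. Each camera call takes 0.05 s, during which the arm holds its last target. There are 200 camera calls.

## Task

Pack the samples for dispatch: turn every drained transport pot the right way up and stand it on the dispatch tray, stand one sample tube from the block in each pot, cap up, and close each pot with a lid of the size that fits, pressed home level until its plate sits on the rim. Tubes left over stay in the block; leave the timer and tape where they lie.

Things in the scene. Friction and masses are not known exactly. Their poses are not given: they have to be found in the camera images.
- pot_1: white square transport pot, 64 x 64 x 98 mm, walls and floor 3 mm, open mouth 58 mm square, 60 g; origin in its middle (49 mm from either end), z points out of the mouth, x and y square to the flat sides. Starts mouth-down on the draining board. May be absent
- pot_2: white square transport pot, 64 x 64 x 98 mm, walls and floor 3 mm, open mouth 58 mm square, 60 g; origin in its middle (49 mm from either end), z points out of the mouth, x and y square to the flat sides. Starts mouth-down on the draining board. May be absent
- pot_3: white square transport pot, 64 x 64 x 98 mm, walls and floor 3 mm, open mouth 58 mm square, 60 g; origin in its middle (49 mm from either end), z points out of the mouth, x and y square to the flat sides. Starts mouth-down on the draining board. May be absent
- tube_1: capped sample tube, 84 mm long, body 13 mm, cap 17 mm wide over the top 18 mm, 14 g; origin at its round bottom, z towards the cap. Starts upright in a hole of tube_block, its top 42 mm above the block's
- tube_2: capped sample tube, 84 mm long, body 13 mm, cap 17 mm wide over the top 18 mm, 14 g; origin at its round bottom, z towards the cap. Starts upright in a hole of tube_block, its top 42 mm above the block's
- tube_3: capped sample tube, 84 mm long, body 13 mm, cap 17 mm wide over the top 18 mm, 14 g; origin at its round bottom, z towards the cap. Starts upright in a hole of tube_block, its top 42 mm above the block's
- lid_1: stepped grey plug lid, plate 66 x 66 x 4 mm on a 53 mm square plug 9 mm deep (its lowest 4 mm only 48 mm wide), bar handle 34 x 12 x 22 mm tall on top along the lid's x (grip across y); origin under the plug, z up through the handle, 35 mm tall in all. Fits the pots' 58 mm mouth (seated: origin 40 mm above the pot's middle). Starts handle-up on the bench; one may be left over
- lid_2: stepped grey plug lid, plate 66 x 66 x 4 mm on a 53 mm square plug 9 mm deep (its lowest 4 mm only 48 mm wide), bar handle 34 x 12 x 22 mm tall on top along the lid's x (grip across y); origin under the plug, z up through the handle, 35 mm tall in all. Fits the pots' 58 mm mouth (seated: origin 40 mm above the pot's middle). Starts handle-up on the bench; one may be left over
- lid_3: stepped grey plug lid, plate 66 x 66 x 4 mm on a 53 mm square plug 9 mm deep (its lowest 4 mm only 48 mm wide), bar handle 34 x 12 x 22 mm tall on top along the lid's x (grip across y); origin under the plug, z up through the handle, 35 mm tall in all. Fits the pots' 58 mm mouth (seated: origin 40 mm above the pot's middle). Starts handle-up on the bench; one may be left over
- lid_large: stepped grey plug lid, plate 78 x 78 x 4 mm on a 65 mm square plug 9 mm deep (its lowest 4 mm only 60 mm wide), bar handle 34 x 12 x 22 mm tall on top along the lid's x (grip across y); origin under the plug, z up through the handle, 35 mm tall in all. Too big for the pots; starts handle-up among the other lids
- lid_small: stepped grey plug lid, plate 54 x 54 x 4 mm on a 41 mm square plug 9 mm deep (its lowest 4 mm only 36 mm wide), bar handle 34 x 12 x 22 mm tall on top along the lid's x (grip across y); origin under the plug, z up through the handle, 35 mm tall in all. Too small for the pots: would fall in; starts handle-up among the other lids
- dispatch_tray: fixed steel tray, 136 (x) x 370 (y) mm, floor 3 mm thick, lips 8 mm high; origin at the centre of its underside, its length along y. Three pots stand in a row 90 mm apart with room for the fingers
- draining_board: fixed grey ribbed board, 116 (x) x 320 (y) x 8 mm, on whose top the pots stand mouth-down about 110 mm apart; origin at the centre of its underside
- tube_block: fixed aluminium block 56 (x) x 150 (y) x 50 mm; origin at the centre of its underside; three holes 15 mm wide and 42 mm deep in its top at y = -45, 0 and +45 mm
- bench_timer: small digital timer, 62 x 66 x 20 mm, lying on the bench near the work; leave it alone; origin at its underside
- tape_roll: roll of tape, 69 mm across, 19 mm high, lying on the bench near the work; leave it alone; origin at its underside
Not all that is in view belongs to the job. What is shaped like the pot_2 but pink is not meant.

How it is judged (in metres and radians):
At the end, for the whole second after the job is handed in: Each pot present stands mouth-up (within 3 deg) at rest inside the dispatch tray, holds exactly one tube bottom-down, and has a 66 mm lid seated level on its rim (within 6 mm of centre, 4 mm of depth); every other tube stands in the block (angle between each of pot_1, pot_2, pot_3's own z axis and vertical below 0.06 rad and x of pot_1 in the frame of dispatch_tray between -0.045 and 0.045 m and y of pot_1 in the frame of dispatch_tray between -0.155 and 0.155 m and z of pot_1 in the frame of dispatch_tray between 0.048 and 0.057 m and linear speed of each of pot_1, pot_2, pot_3 below 0.02 m/s and ((x of tube_1 in the frame of pot_1 between -0.029 and 0.029 m and y of tube_1 in the frame of pot_1 between -0.029 and 0.029 m and z of tube_1 in the frame of pot_1 between -0.051 and -0.019 m) or (x of tube_2 in the frame of pot_1 between -0.029 and 0.029 m and y of tube_2 in the frame of pot_1 between -0.029 and 0.029 m and z of tube_2 in the frame of pot_1 between -0.051 and -0.019 m) or (x of tube_3 in the frame of pot_1 between -0.029 and 0.029 m and y of tube_3 in the frame of pot_1 between -0.029 and 0.029 m and z of tube_3 in the frame of pot_1 between -0.051 and -0.019 m)) and ((horizontal distance between lid_1 and pot_1 below 0.006 m and z of lid_1 in the frame of pot_1 between 0.036 and 0.0435 m and angle between lid_1's own z axis and vertical below 0.06 rad) or (horizontal distance between lid_2 and pot_1 below 0.006 m and z of lid_2 in the frame of pot_1 between 0.036 and 0.0435 m and angle between lid_2's own z axis and vertical below 0.06 rad) or (horizontal distance between lid_3 and pot_1 below 0.006 m and z of lid_3 in the frame of pot_1 between 0.036 and 0.0435 m and angle between lid_3's own z axis and vertical below 0.06 rad)) and not ((x of tube_1 in the frame of pot_1 between -0.029 and 0.029 m and y of tube_1 in the frame of pot_1 between -0.029 and 0.029 m and z of tube_1 in the frame of pot_1 between -0.051 and -0.019 m) and (x of tube_3 in the frame of pot_1 between -0.029 and 0.029 m and y of tube_3 in the frame of pot_1 between -0.029 and 0.029 m and z of tube_3 in the frame of pot_1 between -0.051 and -0.019 m)) and not ((x of tube_2 in the frame of pot_1 between -0.029 and 0.029 m and y of tube_2 in the frame of pot_1 between -0.029 and 0.029 m and z of tube_2 in the frame of pot_1 between -0.051 and -0.019 m) and (x of tube_1 in the frame of pot_1 between -0.029 and 0.029 m and y of tube_1 in the frame of pot_1 between -0.029 and 0.029 m and z of tube_1 in the frame of pot_1 between -0.051 and -0.019 m)) and not ((x of tube_3 in the frame of pot_1 between -0.029 and 0.029 m and y of tube_3 in the frame of pot_1 between -0.029 and 0.029 m and z of tube_3 in the frame of pot_1 between -0.051 and -0.019 m) and (x of tube_2 in the frame of pot_1 between -0.029 and 0.029 m and y of tube_2 in the frame of pot_1 between -0.029 and 0.029 m and z of tube_2 in the frame of pot_1 between -0.051 and -0.019 m)) and x of pot_2 in the frame of dispatch_tray between -0.045 and 0.045 m and y of pot_2 in the frame of dispatch_tray between -0.155 and 0.155 m and z of pot_2 in the frame of dispatch_tray between 0.048 and 0.057 m and ((x of tube_1 in the frame of pot_2 between -0.029 and 0.029 m and y of tube_1 in the frame of pot_2 between -0.029 and 0.029 m and z of tube_1 in the frame of pot_2 between -0.051 and -0.019 m) or (x of tube_2 in the frame of pot_2 between -0.029 and 0.029 m and y of tube_2 in the frame of pot_2 between -0.029 and 0.029 m and z of tube_2 in the frame of pot_2 between -0.051 and -0.019 m) or (x of tube_3 in the frame of pot_2 between -0.029 and 0.029 m and y of tube_3 in the frame of pot_2 between -0.029 and 0.029 m and z of tube_3 in the frame of pot_2 between -0.051 and -0.019 m)) and ((horizontal distance between lid_1 and pot_2 below 0.006 m and z of lid_1 in the frame of pot_2 between 0.036 and 0.0435 m and angle between lid_1's own z axis and vertical below 0.06 rad) or (horizontal distance between lid_2 and pot_2 below 0.006 m and z of lid_2 in the frame of pot_2 between 0.036 and 0.0435 m and angle between lid_2's own z axis and vertical below 0.06 rad) or (horizontal distance between lid_3 and pot_2 below 0.006 m and z of lid_3 in the frame of pot_2 between 0.036 and 0.0435 m and angle between lid_3's own z axis and vertical below 0.06 rad)) and not ((x of tube_1 in the frame of pot_2 between -0.029 and 0.029 m and y of tube_1 in the frame of pot_2 between -0.029 and 0.029 m and z of tube_1 in the frame of pot_2 between -0.051 and -0.019 m) and (x of tube_3 in the frame of pot_2 between -0.029 and 0.029 m and y of tube_3 in the frame of pot_2 between -0.029 and 0.029 m and z of tube_3 in the frame of pot_2 between -0.051 and -0.019 m)) and not ((x of tube_2 in the frame of pot_2 between -0.029 and 0.029 m and y of tube_2 in the frame of pot_2 between -0.029 and 0.029 m and z of tube_2 in the frame of pot_2 between -0.051 and -0.019 m) and (x of tube_1 in the frame of pot_2 between -0.029 and 0.029 m and y of tube_1 in the frame of pot_2 between -0.029 and 0.029 m and z of tube_1 in the frame of pot_2 between -0.051 and -0.019 m)) and not ((x of tube_3 in the frame of pot_2 between -0.029 and 0.029 m and y of tube_3 in the frame of pot_2 between -0.029 and 0.029 m and z of tube_3 in the frame of pot_2 between -0.051 and -0.019 m) and (x of tube_2 in the frame of pot_2 between -0.029 and 0.029 m and y of tube_2 in the frame of pot_2 between -0.029 and 0.029 m and z of tube_2 in the frame of pot_2 between -0.051 and -0.019 m)) and x of pot_3 in the frame of dispatch_tray between -0.045 and 0.045 m and y of pot_3 in the frame of dispatch_tray between -0.155 and 0.155 m and z of pot_3 in the frame of dispatch_tray between 0.048 and 0.057 m and ((x of tube_1 in the frame of pot_3 between -0.029 and 0.029 m and y of tube_1 in the frame of pot_3 between -0.029 and 0.029 m and z of tube_1 in the frame of pot_3 between -0.051 and -0.019 m) or (x of tube_2 in the frame of pot_3 between -0.029 and 0.029 m and y of tube_2 in the frame of pot_3 between -0.029 and 0.029 m and z of tube_2 in the frame of pot_3 between -0.051 and -0.019 m) or (x of tube_3 in the frame of pot_3 between -0.029 and 0.029 m and y of tube_3 in the frame of pot_3 between -0.029 and 0.029 m and z of tube_3 in the frame of pot_3 between -0.051 and -0.019 m)) and ((horizontal distance between lid_1 and pot_3 below 0.006 m and z of lid_1 in the frame of pot_3 between 0.036 and 0.0435 m and angle between lid_1's own z axis and vertical below 0.06 rad) or (horizontal distance between lid_2 and pot_3 below 0.006 m and z of lid_2 in the frame of pot_3 between 0.036 and 0.0435 m and angle between lid_2's own z axis and vertical below 0.06 rad) or (horizontal distance between lid_3 and pot_3 below 0.006 m and z of lid_3 in the frame of pot_3 between 0.036 and 0.0435 m and angle between lid_3's own z axis and vertical below 0.06 rad)) and not ((x of tube_1 in the frame of pot_3 between -0.029 and 0.029 m and y of tube_1 in the frame of pot_3 between -0.029 and 0.029 m and z of tube_1 in the frame of pot_3 between -0.051 and -0.019 m) and (x of tube_3 in the frame of pot_3 between -0.029 and 0.029 m and y of tube_3 in the frame of pot_3 between -0.029 and 0.029 m and z of tube_3 in the frame of pot_3 between -0.051 and -0.019 m)) and not ((x of tube_2 in the frame of pot_3 between -0.029 and 0.029 m and y of tube_2 in the frame of pot_3 between -0.029 and 0.029 m and z of tube_2 in the frame of pot_3 between -0.051 and -0.019 m) and (x of tube_1 in the frame of pot_3 between -0.029 and 0.029 m and y of tube_1 in the frame of pot_3 between -0.029 and 0.029 m and z of tube_1 in the frame of pot_3 between -0.051 and -0.019 m)) and not ((x of tube_3 in the frame of pot_3 between -0.029 and 0.029 m and y of tube_3 in the frame of pot_3 between -0.029 and 0.029 m and z of tube_3 in the frame of pot_3 between -0.051 and -0.019 m) and (x of tube_2 in the frame of pot_3 between -0.029 and 0.029 m and y of tube_2 in the frame of pot_3 between -0.029 and 0.029 m and z of tube_2 in the frame of pot_3 between -0.051 and -0.019 m)) and ((x of tube_1 in the frame of pot_1 between -0.029 and 0.029 m and y of tube_1 in the frame of pot_1 between -0.029 and 0.029 m and z of tube_1 in the frame of pot_1 between -0.051 and -0.019 m) or (x of tube_1 in the frame of pot_2 between -0.029 and 0.029 m and y of tube_1 in the frame of pot_2 between -0.029 and 0.029 m and z of tube_1 in the frame of pot_2 between -0.051 and -0.019 m) or (x of tube_1 in the frame of pot_3 between -0.029 and 0.029 m and y of tube_1 in the frame of pot_3 between -0.029 and 0.029 m and z of tube_1 in the frame of pot_3 between -0.051 and -0.019 m) or (z of tube_1 in the frame of tube_block between 0.003 and 0.02 m and angle between tube_1's own z axis and vertical below 0.25 rad and x of tube_1 in the frame of tube_block between -0.02 and 0.02 m)) and ((x of tube_2 in the frame of pot_1 between -0.029 and 0.029 m and y of tube_2 in the frame of pot_1 between -0.029 and 0.029 m and z of tube_2 in the frame of pot_1 between -0.051 and -0.019 m) or (x of tube_2 in the frame of pot_2 between -0.029 and 0.029 m and y of tube_2 in the frame of pot_2 between -0.029 and 0.029 m and z of tube_2 in the frame of pot_2 between -0.051 and -0.019 m) or (x of tube_2 in the frame of pot_3 between -0.029 and 0.029 m and y of tube_2 in the frame of pot_3 between -0.029 and 0.029 m and z of tube_2 in the frame of pot_3 between -0.051 and -0.019 m) or (z of tube_2 in the frame of tube_block between 0.003 and 0.02 m and angle between tube_2's own z axis and vertical below 0.25 rad and x of tube_2 in the frame of tube_block between -0.02 and 0.02 m)) and ((x of tube_3 in the frame of pot_1 between -0.029 and 0.029 m and y of tube_3 in the frame of pot_1 between -0.029 and 0.029 m and z of tube_3 in the frame of pot_1 between -0.051 and -0.019 m) or (x of tube_3 in the frame of pot_2 between -0.029 and 0.029 m and y of tube_3 in the frame of pot_2 between -0.029 and 0.029 m and z of tube_3 in the frame of pot_2 between -0.051 and -0.019 m) or (x of tube_3 in the frame of pot_3 between -0.029 and 0.029 m and y of tube_3 in the frame of pot_3 between -0.029 and 0.029 m and z of tube_3 in the frame of pot_3 between -0.051 and -0.019 m) or (z of tube_3 in the frame of tube_block between 0.003 and 0.02 m and angle between tube_3's own z axis and vertical below 0.25 rad and x of tube_3 in the frame of tube_block between -0.02 and 0.02 m))); the robot touches nothing.
It fails at once if the bench timer is moved more than 30 mm (distance of bench_timer from where it was at the start of the episode above 0.03 m).
It fails at once if the tape roll is moved more than 30 mm (distance of tape_roll from where it was at the start of the episode above 0.03 m).
Of pot_1, pot_2, pot_3 only 2 to 3 are there at a start; the rules pass over those that are not, and their reading is None.
At some moment in a run one of lid_1, lid_2, lid_3, lid_large, lid_small may be knocked a few centimetres aside while the robot is not near it.
It also fails if it takes over 210 s, if anything falls off the work surface, if the arm or the gripper's body presses on something with over 40 N, if the wrist force passes 120 N, or if a joint passes its speed limit or range.

## Working session

There is one attempt and no reset: what is moved stays moved. The work goes in short steps, Python scripts to look and compute and a tool call to move; the robot and the scene stay as the last step left them, time stands still between calls to the robot, and variables do not carry over. Pictures are saved under pics/ and viewed, at most 14 in all, crops included, and the job is handed in when it is done.

Besides the shell and the picture viewer there is one more tool, called after "Request:" as a command line: name --pt "numbers of a row" for each row, then --argument value for the rest. play_rows: Moves the arm, as the interface text tells. Its arguments: {"type":"object","properties":{"series":{"type":"array","items":{"type":"array","items":{"type":"number"}}},"newtons":{"type":"number"}},"required":["series"]}

```bash
mkdir -p pics; ls; cat > h.py <<'E'
import numpy as np, cv2
from workcell import observe, get_image, close_job, grasp_offset
from scipy.spatial.transform import Rotation as Rn
def snap(name, png=None):
    s=observe(); d=get_image(name)
    if name=='wrist':
        T=np.array(d['tool_from_camera']); q=s['tool_rot']
        Rw=Rn.from_quat([q[1],q[2],q[3],q[0]]).as_matrix()
        d['C']=Rw@T[:3,:3]; d['o']=Rw@T[:3,3]+np.array(s['tcp_pos'])
    else:
        R=np.array(d['R']); d['C']=R.T; d['o']=-R.T@np.array(d['t'])
    if png: cv2.imwrite('pics/'+png,d['frame'][:,:,::-1])
    return d
def rays(d,uv):
    K=np.array(d['K']); k1=d['k1']; uv=np.atleast_2d(uv).astype(float)
    p=np.c_[(uv[:,0]-K[0,2])/K[0,0],(uv[:,1]-K[1,2])/K[1,1]]; q=p.copy()
    for _ in range(20): q=p/(1+k1*(q**2).sum(1,keepdims=True))
    return np.c_[q,np.ones(len(q))]@d['C'].T
def onplane(d,uv,z):
    r=rays(d,uv); return d['o']+r*((z-d['o'][2])/r[:,2])[:,None]
def cloud(d):
    h,w=d['depth'].shape; u,v=np.meshgrid(np.arange(w),np.arange(h))
    r=rays(d,np.c_[u.ravel(),v.ravel()]); return (d['o']+r*d['depth'].ravel()[:,None]).reshape(h,w,3)
def project(d,X):
    c=(np.atleast_2d(X)-d['o'])@d['C']; q=c[:,:2]/c[:,2:]; q=q*(1+d['k1']*(q**2).sum(1,keepdims=True))
    K=np.array(d['K']); return np.c_[q[:,0]*K[0,0]+K[0,2],q[:,1]*K[1,1]+K[1,2]]
E
python3 - <<'E'
from h import *
print(observe(),grasp_offset)
for n in ['scene','top','wrist']:
    d=snap(n,n+'0.png'); print(n,d['o'],d['C'][:,2],d['K'],d['k1'])
    if n=='top': np.savez('top0.npz',**{k:np.array(v) for k,v in d.items()})
E
```

```text
pics
{'time': 0.0, 'q': array([ 9.97561957e-01,  3.13460023e-01,  1.49842169e+00, -2.08504708e-05,
        1.33098905e+00, -2.23407406e-01]), 'qvel': array([-5.93451796e-04, -7.09667312e-06, -8.44045657e-04,  4.94160160e-04,
       -7.44283936e-04, -7.05941229e-04]), 'joint_torque': array([-5.75281447e-04, -4.02195847e+01, -2.52276492e+01,  6.94992556e-02,
        3.51316750e-02, -9.25179711e-05]), 'tcp_pos': array([179.82245121, 492.98778266, 238.161732  ]), 'tool_rot': array([-2.38537558e-04,  1.74020460e-01,  9.84741830e-01, -5.92950978e-04]), 'contact_force': array([ 0.53377589, -0.01131447,  0.28525049]), 'moment': array([-0.02462371, -0.0322867 , -0.0227979 ]), 'finger_force': 0.0, 'gripper_width': 88.09816072283478} 18.700000000000003
scene [-222.07429205  422.399759    455.462094  ] [ 0.81084705 -0.44566478 -0.37935468] [[422.88777052   0.         280.17268333]
 [  0.         422.88777052 216.63550555]
 [  0.           0.           1.        ]] -0.03333467092737019
top [ 459.82078541  -32.0046101  1479.02079077] [ 0.07898639 -0.0093714  -0.99683164] [[480.18857586   0.         274.02232853]
 [  0.         480.18857586 197.8532545 ]
 [  0.           0.           1.        ]] -0.17226888707744506
wrist [101.3085292  521.38558397 385.35002464] [ 0.30064117 -0.10972141 -0.94740493] [[351.08205126   0.         280.64129371]
 [  0.         351.08205126 206.50088863]
 [  0.           0.           1.        ]] -0.05869028464554451
```

View pics/top0.png

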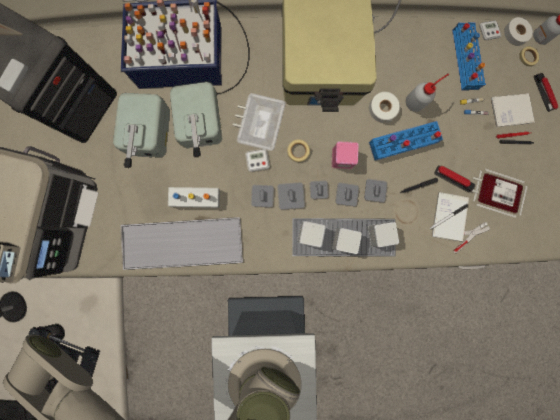

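View pics/scene0.png

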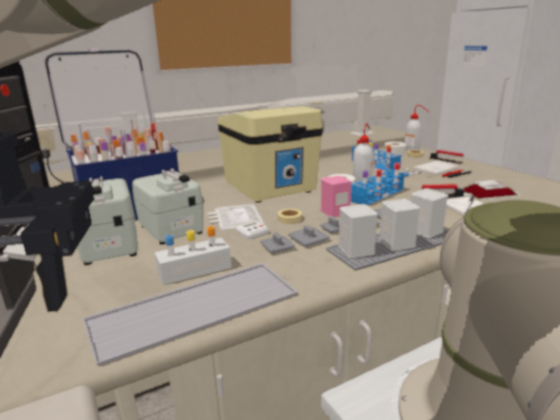

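```bash
cat >> h.py <<'E'
def blobs(d,lo,hi,xr,yr,amin=40,zp=None):
    P=cloud(d); m=((P[...,2]>lo)&(P[...,2]<hi)&(P[...,0]>xr[0])&(P[...,0]<xr[1])&(P[...,1]>yr[0])&(P[...,1]<yr[1])&(d['depth']>0)).astype(np.uint8)
    m=cv2.morphologyEx(m,cv2.MORPH_OPEN,np.ones((2,2),np.uint8))
    out=[]
    for c in cv2.findContours(m,cv2.RETR_EXTERNAL,cv2.CHAIN_APPROX_NONE)[0]:
        k=np.zeros_like(m); cv2.drawContours(k,[c],-1,1,-1); k&=m
        if k.sum()<amin: continue
        z=np.median(P[k>0][:,2]); X=onplane(d,c[:,0,:],z if zp is None else zp)[:,:2].astype(np.float32)
        r=cv2.minAreaRect(X); out.append((np.round(r[0],1),np.round(r[1],1),round(r[2],1),round(float(z),1),d['frame'][k>0].mean(0).round(),np.round(c[:,0,:].mean(0))))
    return out
E
python3 - <<'E'
from h import *
d=dict(np.load('top0.npz'))
for lab,a in {'pots':(90,125),'lidplate':(6,18),'handle':(26,40),'block':(42,56),'tubes':(80,96),'board':(3,14)}.items():
    print(lab)
    for b in blobs(d,*a,(330,720),(-520,480),20): print(*b)
E
```

```text
pots
[ 437.1 -257.1] [66.5 64.5] 76.4 104.9 [188. 185. 175.] [349. 242.]
[ 451.5 -368.1] [64.6 66.5] 7.4 105.0 [187. 184. 173.] [387. 235.]
[ 460.6 -151.8] [64.8 64. ] 76.9 104.8 [193. 190. 179.] [313. 235.]
[710.  318.2] [13.9 69.4] 0.8 95.0 [65. 67. 61.] [150. 153.]
[ 688.  -263.7] [62.2 57.2] 87.6 97.0 [198. 118. 139.] [348. 155.]
lidplate
[581.1 -13.7] [64.4 64.6] 88.4 12.5 [118. 116. 113.] [263. 195.]
[ 578.9 -272.8] [68.6 66.1] 82.2 12.2 [115. 114. 111.] [347. 194.]
[ 593.1 -485.1] [14.8 82.3] 17.3 10.2 [66. 62. 56.] [415. 188.]
[ 579.7 -101.2] [78.1 77.8] 2.9 12.5 [118. 116. 114.] [292. 196.]
[ 596.8 -185. ] [53.8 53.8] 2.8 12.4 [115. 113. 110.] [319. 190.]
[ 588.7 -362.4] [64.3 65.7] 80.3 12.5 [114. 113. 111.] [375. 192.]
[669.  -17.4] [ 6.7 32.1] 8.0 3.9 [127. 122. 113.] [264. 168.]
handle
[ 578.6 -101.7] [ 9.1 30.4] 88.2 31.0 [95. 94. 93.] [292. 196.]
[581.1 -14. ] [ 9.1 30.4] 88.5 31.3 [93. 92. 91.] [263. 196.]
[ 580.2 -272.9] [ 9.2 30.7] 87.6 28.8 [101.  99.  99.] [348. 194.]
[ 589.7 -362.3] [ 9.3 30.9] 87.3 32.6 [102. 101. 100.] [378. 190.]
[ 595.9 -184.1] [ 9.1 33.5] 87
[... 1983 characters left out ...]
 76.3 9.8 [115. 112. 108.] [354. 199.]
[ 585.8 -344.5] [22.2 12.4] 88.4 13.2 [113. 112. 110.] [371. 192.]
[ 589.7 -203. ] [12.5 12.4] 88.4 12.8 [116. 114. 112.] [325. 192.]
[ 580.7 -124. ] [41.1 25.1] 14.8 11.6 [118. 116. 114.] [300. 195.]
[584.5   4.8] [17.8 36.8] 51.7 12.4 [119. 118. 116.] [257. 196.]
[ 587.9 -455.1] [19.5  9.4] 88.5 9.5 [57. 54. 49.] [405. 191.]
[ 592.4 -382.7] [ 9.1 23.7] 56.3 13.9 [115. 114. 113.] [382. 190.]
[ 588.9 -248.3] [34.4 20.9] 13.7 12.4 [118. 117. 116.] [341. 192.]
[586.5 -74.9] [16.5 57.8] 61.8 12.2 [121. 119. 117.] [284. 195.]
[ 610.8 -163.6] [12.4 21.6] 88.4 13.2 [121. 119. 116.] [312. 185.]
[ 613.2 -199.5] [21.7 21.7] 88.5 11.0 [115. 113. 110.] [324. 185.]
```

Request:
play_rows --pt "0 0 -7 0.023 -0.036 0.003 1" --pt "0 0 -7 0.023 -0.036 0.003 1" --pt "0 0 -7 0.023 -0.036 0.003 1" --pt "0 0 -7 0.023 -0.036 0.003 1"

```text
time: 0.55
tcp_pos: [272.4, 347.7, 250.7]
tool_rot: [-0.0, 0.409, 0.912, -0.0]
contact_force: [1.0, -0.1, -0.2]
gripper_width: 88.3
finger_force: 0.0
```

Request:
play_rows --pt "0 0 -7 0.023 -0.036 0.003 1" --pt "0 0 -7 0.023 -0.036 0.003 1" --pt "0 0 -7 0.023 -0.036 0.003 1" --pt "0 0 -7 0.023 -0.036 0.003 1"

```text
time: 0.95
tcp_pos: [364.4, 203.6, 262.8]
tool_rot: [0.0, 0.618, 0.786, 0.0]
contact_force: [1.3, 0.3, -0.4]
gripper_width: 88.0
finger_force: 0.0
```

Request:
play_rows --pt "0 0 -7 0.023 -0.036 0.003 1" --pt "0 0 -7 0.023 -0.036 0.003 1" --pt "0 0 -7 0.023 -0.036 0.003 1" --pt "0 0 -7 0.023 -0.036 0.003 1"

```text
time: 1.35
tcp_pos: [456.5, 59.5, 274.8]
tool_rot: [-0.0, 0.79, 0.613, -0.0]
contact_force: [0.4, 0.2, 0.1]
gripper_width: 87.9
finger_force: 0.0
```

```bash
cat >> h.py <<'E'
def log():
    import json; s=observe(); print(round(s['time'],2),'q',np.round(s['q'],3),'p',np.round(s['tcp_pos'],1),'F',np.round(s['contact_force'],1),'w',round(s['gripper_width'],1))
    q=s['tool_rot']; M=Rn.from_quat([q[1],q[2],q[3],q[0]]).as_matrix(); print('y_t',M[:,1].round(3),'z_t',M[:,2].round(3))
    open('log.txt','a').write(json.dumps([list(s['q']),list(s['tcp_pos']),M.tolist()])+'\n')
E
python3 -c "
from h import *
log(); snap('wrist','w1.png')"
```

```text
1.35 q [-0.126  0.143  1.617  0.     1.382  0.125] p [456.5  59.5 274.8] F [0.4 0.2 0.1] w 87.9
y_t [ 0.969 -0.248 -0.   ] z_t [-0.  0. -1.]
```

Request:
play_rows --pt "-8 2.1 0 0 0 0 1" --pt "-8 2.1 0 0 0 0 1" --pt "-8 2.1 0 0 0 0 1" --pt "-8 2.1 0 0 0 0 1" --pt "-8 2.1 0 0 0 0 1"

```text
time: 1.9
tcp_pos: [456.1, 61.6, 275.1]
tool_rot: [0.216, 0.737, 0.575, -0.282]
contact_force: [-1.2, -0.7, 0.1]
gripper_width: 87.9
finger_force: 0.0
```

```bash
python3 -c "
from h import *
log()"
```

```text
1.9 q [ 0.203  0.377  1.479 -0.641  1.643  0.52 ] p [456.1  61.6 275.1] F [-1.2 -0.7  0.1] w 87.9
y_t [ 0.97  -0.245 -0.006] z_t [-0.167 -0.644 -0.747]
```

```bash
cat > kin.py <<'E'
import numpy as np, json
from scipy.spatial.transform import Rotation as Rn
from scipy.optimize import least_squares
Z=lambda a:Rn.from_euler('z',a).as_matrix(); Y=lambda a:Rn.from_euler('y',a).as_matrix()
def fk(q,p,s4=1,c=-np.pi/2,full=False):
    h,a1,off,a2,e,d4,d6=p
    R1=Z(q[0]); R2=R1@Y(q[1]); R3=R2@Y(q[2]); R6=R3@Z(s4*q[3])@Y(q[4])@Z(q[5])@Z(c)
    el=R1@[a1,off,h]+R2@[0,0,a2]; w=el+R3@[e,0,d4]; t=w+R6@[0,0,d6]
    return (t,R6,w,el) if full else (t,R6)
D=[json.loads(l) for l in open('log.txt')]
D.append([[.99756,.31346,1.49842,0,1.33099,-.22341],[179.82,492.99,238.16],None])
def fit():
    # a1/off along with elbow offset
    best=None
    for s4 in (1,-1):
        for c in (-np.pi/2,np.pi/2):
            er=sum(np.abs(fk(d[0],np.zeros(7),s4,c)[1]-np.array(d[2])).sum() for d in D if d[2])
            f=lambda p:np.concatenate([fk(d[0],p,s4,c)[0]-d[1] for d in D]+[1e-3*(p-[180,0,116,430,0,430,250])])
            r=least_squares(f,[180,0,116,430,0,430,250]); o=(er,r.x,np.abs(r.fun[:-7]).max(),s4,c)
            if best is None or er<best[0]: best=o
    return best
if __name__=='__main__': print(fit())
E
python3 kin.py
```

```text
(np.float64(2.971689734565519e-15), array([ 2.01125314e+02, -5.88634573e-02,  1.16300408e+02,  4.38790023e+02,
        3.87045255e+01,  3.97519998e+02,  2.47877320e+02]), np.float64(0.002449992144221369), 1, 1.5707963267948966)
```

View pics/w1.png

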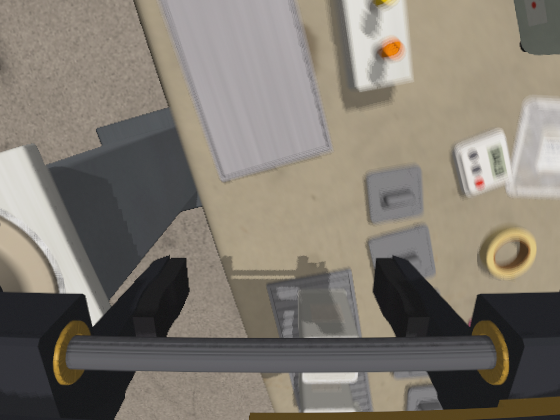

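```bash
cat >> kin.py <<'E'
P=np.array([201.125,-.0589,116.3,438.79,38.7045,397.52,247.877])
LO=np.array([-2.94,-.97,.19,-1.23,.02,-2.88])+.03; HI=np.array([2.94,2.17,2.56,4.37,3.11,2.88])-.03
F=lambda q,full=False:fk(q,P,1,np.pi/2,full)
def orient(az,pitch,xs):
    # z_t at azimuth az, pitch (deg, + up), closing horizontal; xs=+1: x_t up
    az,p=np.radians([az,pitch]); z=np.array([np.cos(az)*np.cos(p),np.sin(az)*np.cos(p),np.sin(p)])
    y=xs*np.array([-np.sin(az),np.cos(az),0])
    # x=y x z ; for xs=+1: gives?
    x=np.cross(y,z); return np.c_[x,y,z]
def ik(t,R,n=12,seed=0,starts=None):
    rng=np.random.default_rng(seed); sol=[]
    f=lambda q:(lambda a:np.r_[(a[0]-t)/250,(a[1]-R).ravel()])(F(q))
    for k in range(n):
        q0=rng.uniform(LO,HI) if starts is None else starts[k]
        q0[0]=np.arctan2(t[1],t[0])+rng.uniform(-.8,.8); q0=np.clip(q0,LO+.01,HI-.01)
        r=least_squares(f,q0,bounds=(LO,HI),xtol=1e-10)
        if r.cost<1e-9 and not any(np.abs(r.x-s).max()<.02 for s in sol): sol.append(r.x)
    return sol
E
cat > s1.py <<'E'
from kin import *
pots={'A':(460.6,-151.8,-13),'B':(437.1,-257.1,-13.6),'C':(451.5,-368.1,7.4)}
for n,(x,y,yaw) in pots.items():
    for k in range(4):
        az=(yaw+90*k+180)%360-180
        for e in (0,-12):
          for xs in (1,-1):
            R=orient(az,e,xs); t=np.array([x,y,57])+18.7*R[:,2]
            for q in ik(t,R,8):
                _,_,w,el=F(q,True); print('pick',n,'az %.0f e %d xup %d'%(az,e,int(R[2,0]>0)),q.round(2),'w',w.round(),'el',el.round())
for x,y in ((440,130),(440,220),(440,310)):
    for az in range(-180,180,30):
        for xs in (1,-1):
            R=orient(az,0,xs); t=np.array([x,y,53])+18.7*R[:,2]
            for q in ik(t,R,6):
                _,_,w,el=F(q,True); print('place',y,'az',az,'xup',int(R[2,0]>0),q.round(2),'w',w.round(),'el',el.round())
E
time timeout 500 python3 s1.py
```

```text
pick A az -13 e 0 xup 0 [-0.87  1.02  2.39  2.48  1.79  1.4 ] w [ 237. -100.   57.] el [ 331. -211.  429.]
pick A az -13 e 0 xup 1 [-0.87  1.02  2.39  2.48  1.79 -1.74] w [ 237. -100.   57.] el [ 331. -211.  429.]
pick A az -13 e -12 xup 0 [-0.86  0.84  2.43  2.53  1.47  1.49] w [ 242. -101.  105.] el [ 302. -171.  493.]
pick A az -13 e -12 xup 1 [-0.86  0.84  2.43  2.53  1.47 -1.65] w [ 242. -101.  105.] el [ 302. -171.  493.]
pick A az 77 e 0 xup 0 [-0.95  1.04  1.58  0.91  1.91  1.97] w [ 409. -375.   57.] el [ 314. -242.  421.]
pick A az 77 e 0 xup 1 [-0.95  1.04  1.58  0.91  1.91 -1.17] w [ 409. -375.   57.] el [ 314. -242.  421.]
pick A az 77 e -12 xup 0 [-0.95  0.94  1.62  0.84  1.75  2.  ] w [ 410. -370.  105.] el [ 302. -220.  459.]
pick A az 77 e -12 xup 1 [-0.95  0.94  1.62  0.84  1.75 -1.14] w [ 410. -370.  105.] el [ 302. -220.  459.]
pick A az 167 e 0 xup 0 [-0.45  1.26  0.99 -0.35  2.44  1.3 ] w [ 684. -203.   57.] el [426. -78. 335.]
pick A az 167 e 0 xup 1 [-0.45  1.26  0.99 -0.35  2.44 -1.84] w [ 684. -203.   57.] el [426. -78. 335.]
pick A az 167 e -12 xup 0 [-0.45
[... 8035 characters left out ...]
7  2.17  2.08  1.57 -1.57] w [325. 112.  53.] el [363. 111. 451.]
place 310 az 90 xup 0 [-0.08  0.98  1.9   1.49  1.59  1.84] w [440.  81.  53.] el [372.  86. 447.]
place 310 az 90 xup 1 [-0.08  0.98  1.9   1.49  1.59 -1.3 ] w [440.  81.  53.] el [372.  86. 447.]
place 310 az 120 xup 0 [-0.01  1.06  1.54  1.1   1.83  2.04] w [555. 112.  53.] el [384. 113. 414.]
place 310 az 120 xup 1 [-0.01  1.06  1.54  1.1   1.83 -1.1 ] w [555. 112.  53.] el [384. 113. 414.]
place 310 az 150 xup 0 [0.12 1.19 1.18 0.81 2.16 2.1 ] w [638. 195.  53.] el [390. 165. 364.]
place 310 az 150 xup 1 [ 0.12  1.19  1.18  0.81  2.16 -1.04] w [638. 195.  53.] el [390. 165. 364.]
real	0m21.001s
user	0m19.748s
sys	0m0.068s
```

```bash
python3 - <<'E'
from h import *
s=observe(); q=s['tool_rot']; M=Rn.from_quat([q[1],q[2],q[3],q[0]]).as_matrix()
for n in ('scene','top'):
    d=snap(n,n+'1.png'); P=(cloud(d)-np.array(s['tcp_pos']))@M; W=cloud(d)
    ok=(d['depth']>0)&(W[...,2]>130)&(np.abs(P[...,0])<200)&(np.abs(P[...,1])<200)
    for a in range(-320,20,20):
        k=ok&(P[...,2]>a)&(P[...,2]<=a+20)
        if k.sum()>5: print(n,a,k.sum(),'x',np.percentile(P[k][:,0],[1,99]).round(),'y',np.percentile(P[k][:,1],[1,99]).round())
E
```

```text
scene -300 554 x [-44.  64.] y [-126.   20.]
scene -280 1392 x [-50.  69.] y [-175.   -0.]
scene -260 1646 x [-60.  70.] y [-198.   -7.]
scene -240 1583 x [-61.  69.] y [-198.   -1.]
scene -220 1186 x [-58.  63.] y [-182.  -12.]
scene -200 538 x [-56.  38.] y [-140.   -7.]
scene -180 529 x [-34.  35.] y [-38.   3.]
scene -160 519 x [-33.  34.] y [-43. -13.]
scene -140 320 x [-20.  23.] y [-43. -12.]
scene -120 663 x [-31.  32.] y [-95.  85.]
scene -100 394 x [-34.  34.] y [-94.  80.]
scene -80 182 x [-1. 33.] y [-87. -82.]
scene -60 18 x [  4. 187.] y [-64. 199.]
scene -40 48 x [  9. 193.] y [ 54. 200.]
top -300 2963 x [-162.   53.] y [-198.   45.]
top -280 2266 x [-179.   28.] y [-197.   61.]
top -260 1412 x [-185.   20.] y [-198.   66.]
top -240 1042 x [-182.   22.] y [-197.   65.]
top -220 561 x [-171.   18.] y [-186.   55.]
top -200 14 x [-95. -23.] y [-57.  31.]
top -180 141 x [-35.   5.] y [-16.  38.]
top -160 157 x [-34.  -4.] y [-37.  38.]
top -140 92 x [-18.  -9.] y [-39.  18.]
top -120 897 x [-32.  35.] y [-91.  95.]
top -100 526 x [-33.  26.] y [-88.  91.]
top -80 240 x [-33.  25.] y [-84.  86.]
top -60 58 x [-10.  87.] y [-59. 121.]
top -40 97 x [-10. 190.] y [-58. 200.]
top -20 77 x [-10.   8.] y [-56.  60.]
```

View pics/scene1.png

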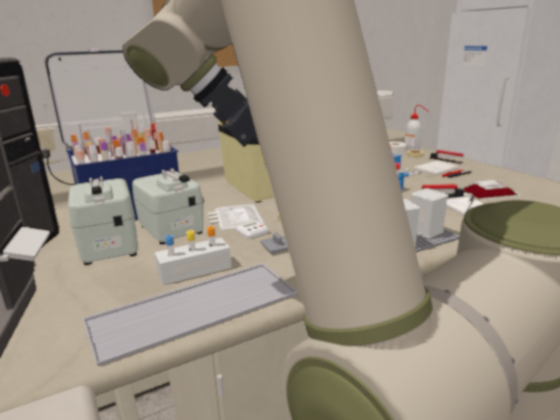

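```bash
python3 - <<'E'
from h import *
d=dict(np.load('top0.npz'))
print(onplane(d,[[122,222],[242,219],[243,264],[124,268]],8).round())
P=cloud(d)
for x in range(100,370,30):
    print(x,[ (lambda k: int(np.median(P[k][:,2])) if k.sum() else None)((abs(P[...,0]-x)<8)&(abs(P[...,1]-y)<10)&(d['depth']>0)) for y in range(-450,420,50)])
E
cat > s2.py <<'E'
from kin import *
# path checks
def path(pts):
    q=None
    for x,y,z,az,e,xs in pts:
        R=orient(az,e,xs); t=np.array([x,y,z])+18.7*R[:,2]
        s=ik(t,R,10)
        print((x,y,z,az,e),'xup',int(R[2,0]>0),[list(a.round(2)) for a in s],[F(a,True)[2].round() for a in s][:1])
path([(460,-151,60,-13,-8,1),(460,-151,200,-13,-8,1),(560,-100,280,-5,-8,1),(560,0,280,0,-8,1),(540,150,280,0,0,1),(440,380,200,0,0,-1),(440,380,55,0,0,-1),(440,290,55,0,0,-1),(440,200,55,0,0,-1),
(437,-257,60,-13,-8,1),(451,-368,60,7,-8,1),(451,-368,200,7,-8,1)])
E
python3 s2.py
```

```text
[[514. 429.   8.]
 [514.  54.   8.]
 [377.  55.   8.]
 [371. 425.   8.]]
100 [-868, -871, -870, -870, -873, -870, -3, -2, 9, 220, 6, -2, -1, -876, -869, -869, -871, 562]
130 [-871, -871, -870, -872, -870, -870, -3, -2, -3, -3, -3, -3, -3, -874, -871, 536, 565, 558]
160 [-871, -870, -869, -872, -870, -869, -763, -765, -760, -397, -768, -767, -762, -872, -873, -872, 514, 542]
190 [-868, -866, -871, -871, -871, -867, -870, -873, -872, -872, -869, -867, -866, -869, -868, -869, -874, 506]
220 [-875, -873, -872, -869, -871, -872, -872, -876, -869, -869, -875, -871, -876, -869, -870, -871, -871, -875]
250 [-869, -873, -869, -871, -872, -871, -872, -873, -874, -871, -873, -869, -873, -872, -867, -874, -872, -875]
280 [None, -868, -872, -875, -866, -868, -869, -867, -870, -872, -869, -867, -871, -870, None, -864, -872, -871]
310 [None, None, None, None, None, None, None, None, None, None, None, None, None, None, None, None, None, None]
340 [-8, -11, -8, -14, -8, -8, -10, -5, -10, -5, -9, -7, -7, -8, -13, -9, -10, -8]
(460, -151, 60, -13, -8) xup 0 [[np.float64(-0.86), np.float64(0.9), np.floa
[... 1259 characters left out ...]
., 290.,  55.])]
(440, 200, 55, 0, 0) xup 1 [[np.float64(0.35), np.float64(0.99), np.float64(2.31), np.float64(3.49), np.float64(1.72), np.float64(-1.52)]] [array([211., 200.,  55.])]
(437, -257, 60, -13, -8) xup 0 [[np.float64(-1.16), np.float64(0.86), np.float64(2.33), np.float64(2.21), np.float64(1.46), np.float64(1.53)]] [array([ 216., -206.,   92.])]
(451, -368, 60, 7, -8) xup 0 [[np.float64(-1.31), np.float64(0.89), np.float64(1.9), np.float64(1.65), np.float64(1.39), np.float64(1.92)]] [array([ 226., -396.,   92.])]
(451, -368, 200, 7, -8) xup 0 [[np.float64(-1.31), np.float64(0.56), np.float64(1.94), np.float64(1.6), np.float64(1.38), np.float64(2.22)]] [array([ 226., -396.,  232.])]
```

```bash
cat > plan.py <<'E'
from kin import *
from workcell import observe
LIM=np.array([2.39,2.39,3.01,3.14,3.14,3.14])*.07
def state():
    s=observe(); q=s['tool_rot']
    return np.array(s['q']),np.array(s['tcp_pos']),Rn.from_quat([q[1],q[2],q[3],q[0]]).as_matrix()
def down(yaw):  # tool down, closing direction at yaw deg
    a=np.radians(yaw); y=np.array([np.cos(a),np.sin(a),0]); z=np.array([0,0,-1.]); return np.c_[np.cross(y,z),y,z]
def pose(x,y,z,R,g=18.7): return np.array([x,y,z])+g*R[:,2],R
def plan(targets,q0=None,t=None,R=None):
    """targets: (tcp,R,nrows) ; prints constant row per segment, checks joints"""
    if q0 is None: q0,t,R=state()
    q=q0
    for (tt,RR,n) in targets:
        w=Rn.from_matrix(RR@R.T).as_rotvec(degrees=True); dp=(np.array(tt)-t)
        if n is None: n=int(np.ceil(max(np.linalg.norm(w)/8.4,np.linalg.norm(dp)/48,1)))
        row=np.r_[np.round(w/n,2),np.round(dp/n/1000,4)]; worst=0; q5=9; bad=False
        for k in range(n):
            R=Rn.from_rotvec(row[:3],degrees=True).as_matrix()@R; t=t+row[3:]*1000
            r=least_squares(lambda a:(lambda b:np.r_[(b[0]-t)/250,(b[1]-R).ravel()])(F(a)),q,xtol=1e-12)
            worst=max(worst,(np.abs(r.x-q)/LIM).max()); q=r.x; q5=min(q5,q[4]); bad|=r.cost>1e-7 or (q<LO-.02).any() or (q>HI+.02).any()
        w_=F(q,True)[2]
        print(n,'x',row.tolist(),'| ratio %.2f minq5 %.2f'%(worst,q5),'BAD' if bad else '','q',q.round(2),'tcp',t.round(1),'w',w_.round())
    return q,t,R
E
python3 - <<'E'
from plan import *
A=(456.7,-150.9)
p=lambda *a:pose(*a)
plan([(*p(470,-60,280,orient(77,-45,-1)),None),(*p(480,-120,280,orient(30,-35,-1)),None),(*p(*A,210,orient(-13,-8,-1)),None),(*p(*A,58,orient(-13,-8,-1)),None)])
E
```

```text
11 x [7.64, -1.89, 0.03, 0.0016, -0.01, -0.0005] | ratio 0.63 minq5 1.38  q [-0.71  0.27  1.68  0.68  1.62 -0.6 ] tcp [473.3 -47.4 267.1] w [ 434. -218.  442.]
6 x [1.38, -1.01, -7.82, 0.0033, -0.0108, 0.0004] | ratio 0.39 minq5 1.18  q [-0.9   0.08  2.    1.07  1.18 -0.36] tcp [ 493.1 -112.2  269.5] w [ 317. -214.  412.]
7 x [0.58, -3.9, -6.02, -0.0026, -0.0061, -0.0089] | ratio 1.07 minq5 0.97  q [-0.87  0.26  2.49  2.42  1.13 -1.32] tcp [ 474.9 -154.9  207.2] w [ 236. -100.  242.]
4 x [-0.0, -0.0, -0.01, -0.0, -0.0001, -0.0379] | ratio 0.99 minq5 1.26  q [-0.87  0.91  2.44  2.5   1.59 -1.69] tcp [ 474.9 -155.3   55.6] w [ 236. -100.   90.]
```

Request:
play_rows --pt "7.64 -1.89 0 0.0016 -0.01 -0.0005 1" --pt "7.64 -1.89 0 0.0016 -0.01 -0.0005 1" --pt "7.64 -1.89 0 0.0016 -0.01 -0.0005 1" --pt "7.64 -1.89 0 0.0016 -0.01 -0.0005 1" --pt "7.64 -1.89 0 0.0016 -0.01 -0.0005 1"

```text
time: 2.5
tcp_pos: [464.6, 10.7, 273.9]
tool_rot: [0.007, 0.787, 0.616, -0.011]
contact_force: [-0.1, -0.5, -0.2]
gripper_width: 88.0
finger_force: 0.0
```

Request:
play_rows --pt "7.64 -1.89 0 0.0016 -0.01 -0.0005 1" --pt "7.64 -1.89 0 0.0016 -0.01 -0.0005 1" --pt "7.64 -1.89 0 0.0016 -0.01 -0.0005 1" --pt "7.64 -1.89 0 0.0016 -0.01 -0.0005 1" --pt "7.64 -1.89 0 0.0016 -0.01 -0.0005 1"

```text
time: 3.0
tcp_pos: [472.6, -40.3, 271.5]
tool_rot: [-0.199, 0.744, 0.585, 0.255]
contact_force: [-0.1, 0.5, -0.2]
gripper_width: 88.1
finger_force: 0.0
```

Request:
play_rows --pt "7.64 -1.89 0 0.0016 -0.01 -0.0005 1" --pt "1.38 -1.01 -7.82 0.0033 -0.0108 0.0004 1" --pt "1.38 -1.01 -7.82 0.0033 -0.0108 0.0004 1" --pt "1.38 -1.01 -7.82 0.0033 -0.0108 0.0004 1" --pt "1.38 -1.01 -7.82 0.0033 -0.0108 0.0004 1"

```text
time: 3.5
tcp_pos: [487.1, -94.0, 272.0]
tool_rot: [-0.161, 0.83, 0.344, 0.408]
contact_force: [0.5, 0.5, 0.5]
gripper_width: 88.1
finger_force: 0.0
```

Request:
play_rows --pt "1.38 -1.01 -7.82 0.0033 -0.0108 0.0004 1" --pt "1.38 -1.01 -7.82 0.0033 -0.0108 0.0004 1" --pt "0.5 -3.4 -5.3 -0.0023 -0.0053 -0.0078 1" --pt "0.5 -3.4 -5.3 -0.0023 -0.0053 -0.0078 1" --pt "0.5 -3.4 -5.3 -0.0023 -0.0053 -0.0078 1"

```text
time: 4.0
tcp_pos: [485.9, -131.6, 249.2]
tool_rot: [-0.045, 0.835, 0.105, 0.539]
contact_force: [1.2, -0.5, -0.2]
gripper_width: 88.3
finger_force: 0.0
```

Request:
play_rows --pt "0.5 -3.4 -5.3 -0.0023 -0.0053 -0.0078 1" --pt "0.5 -3.4 -5.3 -0.0023 -0.0053 -0.0078 1" --pt "0.5 -3.4 -5.3 -0.0023 -0.0053 -0.0078 1" --pt "0.5 -3.4 -5.3 -0.0023 -0.0053 -0.0078 1" --pt "0.5 -3.4 -5.3 -0.0023 -0.0053 -0.0078 1"

```text
time: 4.5
tcp_pos: [473.6, -158.5, 209.9]
tool_rot: [0.078, 0.748, -0.094, 0.653]
contact_force: [0.8, -0.6, 1.2]
gripper_width: 88.3
finger_force: 0.0
```

```bash
python3 - <<'E'
from plan import *
from h import log
log()
A=(456.7,-150.9)
plan([(*pose(*A,210,orient(-13,-8,-1)),None),(*pose(*A,58,orient(-13,-8,-1)),6)])
from h import *
d=snap('wrist','w2.png')
E
```

```text
4.5 q [-0.872  0.257  2.493  2.44   1.124 -1.312] p [ 473.6 -158.5  209.9] F [ 0.8 -0.6  1.2] w 88.3
y_t [-0.243 -0.97  -0.007] z_t [ 0.961 -0.239 -0.136]
1 x [-0.37, 0.29, 1.04, 0.0011, 0.0034, -0.0025] | ratio 0.08 minq5 1.13  q [-0.87  0.26  2.49  2.42  1.13 -1.32] tcp [ 474.7 -155.1  207.4] w [ 236. -100.  242.]
6 x [0.0, -0.0, -0.0, 0.0, 0.0, -0.0253] | ratio 0.66 minq5 1.22  q [-0.87  0.91  2.44  2.5   1.59 -1.69] tcp [ 474.7 -155.1   55.6] w [ 236. -100.   90.]
```

Request:
play_rows --pt "-0.37 0.29 1.04 0.0011 0.0034 -0.0025 1" --pt "0 0 0 0 0 -0.0253 1" --pt "0 0 0 0 0 -0.0253 1" --pt "0 0 0 0 0 -0.0253 1"

```text
time: 4.95
tcp_pos: [476.7, -153.4, 131.5]
tool_rot: [0.069, 0.75, -0.08, 0.652]
contact_force: [-0.6, -0.3, 0.2]
gripper_width: 87.8
finger_force: 0.0
```

Request:
play_rows --pt "0 0 0 0 0 -0.0253 1" --pt "0 0 0 0 0 -0.0253 1" --pt "0 0 0 0 0 -0.0253 1" --pt "0 0 0 0 0 0 1"

```text
time: 5.35
tcp_pos: [476.5, -153.2, 53.2]
tool_rot: [0.068, 0.752, -0.082, 0.651]
contact_force: [0.7, 0.8, -0.1]
gripper_width: 88.3
finger_force: 0.0
```

Request:
play_rows --pt "0 0 0 0 0 0 0" --pt "0 0 0 0 0 0 0" --pt "0 0 0 0 0 0 0" --pt "0 0 0 0 0 0 0" --newtons 20

```text
time: 5.75
tcp_pos: [476.3, -152.9, 56.5]
tool_rot: [0.07, 0.75, -0.082, 0.653]
contact_force: [-0.3, -1.8, 6.8]
gripper_width: 63.6
finger_force: 20.0
```

```bash
cat > s3.py <<'E'
from plan import *
import sys
# from pick of pot to place slot
def carry(y,yp,az=0,tilt=0):
    O=orient
    return plan([(*pose(480,yp+20,200,O(-8,-8,-1)),None),(*pose(560,-60,270,O(-4,-4,-1)),None),
      (*pose(560,60,270,orient(0,0,-1)@Z(np.pi/3)),None),(*pose(540,180,260,orient(0,0,-1)@Z(2*np.pi/3)),None),
      (*pose(440,y,200,O(az,0,1)),None),(*pose(440,y,56,O(az,0,1)),6)])
if __name__=='__main__':
    from h import log; log(); carry(float(sys.argv[1]),float(sys.argv[2]))
E
python3 s3.py 370 -150; sed -i 's/Z(np.pi\/3)/Z(-np.pi\/3)/; s/Z(2\*np.pi/Z(-2*np.pi/' s3.py; python3 s3.py 370 -150
```

```text
5.75 q [-0.871  0.903  2.434  2.493  1.587 -1.688] p [ 476.3 -152.9   56.5] F [-0.3 -1.8  6.8] w 63.6
y_t [-0.214 -0.977 -0.002] z_t [ 0.968 -0.211 -0.138]
4 x [-0.02, 0.01, 1.09, 0.0055, 0.0051, 0.0352] | ratio 0.88 minq5 1.15  q [-0.81  0.33  2.45  2.4   1.15 -1.32] tcp [ 498.3 -132.5  197.3] w [255. -98. 232.]
3 x [-0.14, -1.32, 1.33, 0.0268, 0.0237, 0.0238] | ratio 0.71 minq5 0.92  q [-0.49  0.24  2.25  2.61  0.92 -1.26] tcp [578.7 -61.4 268.7] w [332. -44. 286.]
8 x [7.48, -0.71, 0.19, -0.0, 0.0152, 0.0002] | ratio 0.52 minq5 0.92  q [-0.17  0.29  2.26  2.93  0.99 -0.41] tcp [578.7  60.2 270.3] w [331.  60. 270.]
8 x [7.5, -0.0, -0.0, -0.0025, 0.015, -0.0013] | ratio 0.46 minq5 0.99  q [0.2  0.35 2.2  3.37 1.   0.4 ] tcp [558.7 180.2 259.9] w [311. 180. 260.]
8 x [7.5, 0.0, -0.0, -0.0125, 0.0237, -0.0075] | ratio 0.47 minq5 1.03  q [0.78 0.6  2.03 3.99 1.21 1.19] tcp [458.7 369.8 199.9] w [211. 370. 200.]
6 x [-0.01, 0.0, -0.0, -0.0, 0.0, -0.024] | ratio 0.37 minq5 1.25  q [0.78 0.96 1.96 3.93 1.41 1.41] tcp [458.7 369.8  55.9] w [211. 370.  56.]
5.75 q [-0.871  0.903  2.434  2.
[... 363 characters left out ...]
49  0.24  2.25  2.61  0.92 -1.26] tcp [578.7 -61.4 268.7] w [332. -44. 286.]
8 x [-7.51, -0.19, 0.71, -0.0, 0.0152, 0.0002] | ratio 0.75 minq5 0.93  q [-0.17  0.29  2.26  2.94  0.99 -2.5 ] tcp [578.7  60.2 270.3] w [331.  60. 270.]
8 x [-7.5, 0.0, 0.0, -0.0025, 0.015, -0.0013] | ratio 0.74 minq5 0.99 BAD q [ 0.2   0.36  2.2   3.38  1.   -3.79] tcp [558.7 180.2 259.9] w [311. 180. 260.]
8 x [-7.5, 0.0, -0.0, -0.0125, 0.0237, -0.0075] | ratio 0.78 minq5 1.03 BAD q [ 0.78  0.6   2.03  3.99  1.21 -5.09] tcp [458.7 369.8 199.9] w [211. 370. 200.]
6 x [-0.0, 0.01, -0.0, -0.0, 0.0, -0.024] | ratio 0.37 minq5 1.25 BAD q [ 0.78  0.96  1.96  3.93  1.41 -4.87] tcp [458.7 369.8  55.9] w [211. 370.  56.]
```

Request:
play_rows --pt "0 0 1.09 0 0 0.0352 0" --pt "0 0 1.09 0.007 0.007 0.0352 0" --pt "0 0 1.09 0.007 0.007 0.0352 0" --pt "0 0 1.09 0.007 0.007 0.0352 0"

```text
time: 6.15
tcp_pos: [496.8, -131.0, 197.3]
tool_rot: [0.044, 0.754, -0.054, 0.653]
contact_force: [0.2, -0.2, -1.4]
gripper_width: 63.9
finger_force: 20.0
```

Request:
play_rows --pt "-0.14 -1.32 1.33 0.0268 0.0237 0.0238 0" --pt "-0.14 -1.32 1.33 0.0268 0.0237 0.0238 0" --pt "-0.14 -1.32 1.33 0.0268 0.0237 0.0238 0"

```text
time: 6.45
tcp_pos: [577.8, -58.9, 269.1]
tool_rot: [0.022, 0.731, -0.026, 0.681]
contact_force: [1.3, -1.5, -1.2]
gripper_width: 64.0
finger_force: 20.0
```

Request:
play_rows --pt "7.48 -0.71 0.19 0 0.0152 0 0" --pt "7.48 -0.71 0.19 0 0.0152 0 0" --pt "7.48 -0.71 0.19 0 0.0152 0 0" --pt "7.48 -0.71 0.19 0 0.0152 0 0"

```text
time: 6.85
tcp_pos: [577.0, 1.3, 267.4]
tool_rot: [-0.174, 0.696, -0.199, 0.668]
contact_force: [-0.0, -0.1, -0.9]
gripper_width: 63.8
finger_force: 20.0
```

Request:
play_rows --pt "7.48 -0.71 0.19 0 0.0152 0 0" --pt "7.48 -0.71 0.19 0 0.0152 0 0" --pt "7.48 -0.71 0.19 0 0.0152 0 0" --pt "7.48 -0.71 0.19 0 0.0152 0 0"

```text
time: 7.25
tcp_pos: [577.0, 61.9, 267.4]
tool_rot: [-0.357, 0.612, -0.356, 0.61]
contact_force: [-0.6, -1.4, -1.0]
gripper_width: 63.9
finger_force: 20.0
```

Request:
play_rows --pt "7.5 0 0 -0.0025 0.015 -0.0013 0" --pt "7.5 0 0 -0.0025 0.015 -0.0013 0" --pt "7.5 0 0 -0.0025 0.015 -0.0013 0" --pt "7.5 0 0 -0.0025 0.015 -0.0013 0"

```text
time: 7.65
tcp_pos: [566.8, 121.9, 262.1]
tool_rot: [0.503, -0.499, 0.501, -0.497]
contact_force: [-0.5, -0.7, -1.0]
gripper_width: 64.0
finger_force: 20.0
```

Request:
play_rows --pt "7.5 0 0 -0.0025 0.015 -0.0013 0" --pt "7.5 0 0 -0.0025 0.015 -0.0013 0" --pt "7.5 0 0 -0.0025 0.015 -0.0013 0" --pt "7.5 0 0 -0.0025 0.015 -0.0013 0"

```text
time: 8.05
tcp_pos: [556.9, 181.8, 256.9]
tool_rot: [0.615, -0.352, 0.613, -0.35]
contact_force: [0.4, -0.6, -1.1]
gripper_width: 64.0
finger_force: 20.0
```

Request:
play_rows --pt "7.5 0 0 -0.0125 0.0237 -0.0075 0" --pt "7.5 0 0 -0.0125 0.0237 -0.0075 0" --pt "7.5 0 0 -0.0125 0.0237 -0.0075 0" --pt "7.5 0 0 -0.0125 0.0237 -0.0075 0"

```text
time: 8.45
tcp_pos: [506.5, 276.8, 226.7]
tool_rot: [0.685, -0.18, 0.683, -0.179]
contact_force: [0.9, -0.8, -0.1]
gripper_width: 64.1
finger_force: 20.0
```

Request:
play_rows --pt "7.5 0 0 -0.0125 0.0237 -0.0075 0" --pt "7.5 0 0 -0.0125 0.0237 -0.0075 0" --pt "7.5 0 0 -0.0125 0.0237 -0.0075 0" --pt "7.5 0 0 -0.0125 0.0237 -0.0075 0" --pt "0 0 0 0 0 0 0"

```text
time: 8.95
tcp_pos: [455.9, 373.1, 196.3]
tool_rot: [0.708, 0.001, 0.706, 0.004]
contact_force: [0.9, -1.0, -0.9]
gripper_width: 64.0
finger_force: 20.0
```

```bash
python3 - <<'E'
from plan import *
from h import *
log(); snap('scene','scene2.png')
R=orient(0,3,1)
plan([(*pose(444,370,70,R),6),(*pose(444,370,57,R),3)])
E
```

```text
8.95 q [0.785 0.607 2.025 3.988 1.219 1.204] p [455.9 373.1 196.3] F [ 0.9 -1.  -0.9] w 64.0
y_t [-0.005  1.     0.007] z_t [1.    0.005 0.003]
6 x [-0.03, -0.47, -0.03, 0.001, -0.0003, -0.0209] | ratio 0.35 minq5 1.26  q [0.77 0.96 1.95 3.92 1.46 1.41] tcp [462.6 370.1  71.2] w [215. 370.  58.]
3 x [0.0, -0.01, -0.0, 0.0, -0.0, -0.0044] | ratio 0.07 minq5 1.46  q [0.77 0.99 1.94 3.91 1.47 1.42] tcp [462.6 370.1  58. ] w [215. 370.  45.]
```

View pics/scene2.png

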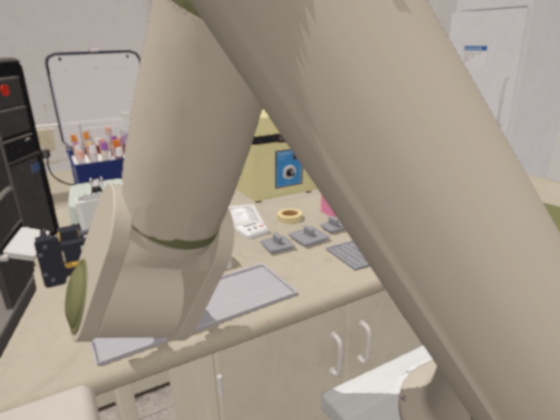

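```bash
python3 - <<'E'
from h import *
d=dict(np.load('top0.npz')); P=cloud(d)
for x in range(180,560,20):
    k=(abs(P[...,0]-x)<10)&(P[...,1]>380)&(P[...,2]>25)&(d['depth']>0); 
    if k.sum(): 
        i=np.argmin(P[k][:,1]); print(x,'min y',P[k][i].round())
E
```

```text
180 min y [178. 380. 485.]
200 min y [190. 394. 484.]
220 min y [211. 426. 482.]
240 min y [231. 441. 476.]
260 min y [250. 471. 477.]
280 min y [274. 723. 226.]
360 min y [367. 553. 361.]
380 min y [390. 545. 245.]
400 min y [400. 541. 283.]
420 min y [430. 534. 249.]
440 min y [449. 532. 336.]
460 min y [469. 525. 355.]
480 min y [481. 522. 355.]
500 min y [508. 478. 153.]
520 min y [528. 475. 153.]
540 min y [539. 470. 157.]
```

Request:
play_rows --pt "0 -0.47 0 0.001 -0.0003 -0.021 0" --pt "0 -0.47 0 0.001 -0.0003 -0.021 0" --pt "0 -0.47 0 0.001 -0.0003 -0.021 0" --pt "0 -0.47 0 0.001 -0.0003 -0.021 0"

```text
time: 9.4
tcp_pos: [462.0, 368.6, 112.6]
tool_rot: [0.72, 0.001, 0.694, 0.001]
contact_force: [0.2, -0.1, -1.1]
gripper_width: 63.7
finger_force: 20.0
```

Request:
play_rows --pt "0 -0.47 0 0.001 -0.0003 -0.021 0" --pt "0 -0.47 0 0.001 -0.0003 -0.021 0" --pt "0 0 0 0 0 -0.004 0" --pt "0 0 0 0 0 -0.004 0"

```text
time: 9.8
tcp_pos: [463.8, 368.4, 63.1]
tool_rot: [0.725, 0.001, 0.688, 0.001]
contact_force: [-0.6, -0.1, -1.0]
gripper_width: 63.6
finger_force: 20.0
```

Request:
play_rows --pt "0 0 0 0 0 -0.003 0" --pt "0 0 0 0 0 -0.002 0"

```text
time: 10.0
tcp_pos: [463.6, 369.0, 58.6]
tool_rot: [0.726, 0.001, 0.688, 0.002]
contact_force: [-0.3, 0.5, -1.0]
gripper_width: 64.0
finger_force: 20.0
```

```bash
python3 -c "
from h import *
log()"
```

```text
10.0 q [0.765 0.99  1.942 3.91  1.473 1.43 ] p [463.6 369.   58.6] F [-0.3  0.5 -1. ] w 64.0
y_t [-0.     1.     0.004] z_t [0.999 0.    0.053]
```

Request:
play_rows --pt "0 0 0 0 0 -0.002 0" --pt "0 0 0 0 0 -0.001 0" --pt "0 0 0 0 0 -0.001 0"

```text
time: 10.3
tcp_pos: [463.4, 369.0, 53.9]
tool_rot: [0.726, 0.001, 0.688, 0.001]
contact_force: [-0.5, 0.2, -0.2]
gripper_width: 63.7
finger_force: 20.0
```

Request:
play_rows --pt "0 0 0 0 0 0 0.82" --pt "0 0 0 0 0 0 0.82" --pt "0 0 0 0 0 0 0.82" --pt "0 0 0 0 0 0 0.82"

```text
time: 10.7
tcp_pos: [463.4, 368.9, 53.8]
tool_rot: [0.725, 0.001, 0.688, 0.001]
contact_force: [0.2, 0.2, -0.4]
gripper_width: 72.4
finger_force: 0.0
```

Request:
play_rows --pt "0 0 0 0 0 0.01 0.82" --pt "0 0 0 0 0 0.02 0.82" --pt "0 0 0 0 0 0.03 0.82" --pt "0 0 0 0 0 0.04 0.82" --pt "0 0 0 0 0 0.05 0.82"

```text
time: 11.2
tcp_pos: [463.1, 368.6, 204.6]
tool_rot: [0.725, 0.001, 0.689, 0.001]
contact_force: [0.6, 0.4, 0.5]
gripper_width: 72.3
finger_force: 0.0
```

```bash
python3 - <<'E'
from plan import *
from h import *
log(); d=snap('top','top2.png')
for b in blobs(d,60,125,(330,720),(0,480),20): print(*b)
B=(437.1-3.9,-257.1+.9)
q=plan([(*pose(540,180,250,orient(0,0,1)@Z(-np.pi/3)),None),(*pose(560,60,270,orient(0,0,1)@Z(-2*np.pi/3)),None),(*pose(540,-100,260,orient(-5,-4,-1)),None),(*pose(*B,205,orient(-13.6,-8,-1)),None),(*pose(*B,58,orient(-13.6,-8,-1)),6)])
E
```

```text
11.2 q [0.766 0.617 2.023 3.953 1.264 1.216] p [463.1 368.6 204.6] F [0.6 0.4 0.5] w 72.3
y_t [-0.     1.     0.002] z_t [0.999 0.    0.051]
[443.2 339. ] [60.7 16.8] 9.3 74.5 [109. 107. 100.] [145. 244.]
[441.8 382.9] [42.5 61.9] 89.2 80.5 [121. 119. 114.] [127. 247.]
[579.3 148.5] [14.7 14.6] 88.4 88.7 [166. 113.  72.] [207. 197.]
[580.7 194.1] [17.8 14.6] 88.4 87.6 [164. 145.  80.] [192. 196.]
[582.1 240.1] [15.  14.7] 88.4 86.4 [ 90. 115. 137.] [176. 196.]
[710.8 320.1] [18.9 75.8] 3.6 86.8 [71. 73. 66.] [150. 154.]
8 x [-7.57, 0.41, -0.24, 0.0119, -0.0237, 0.0044] | ratio 0.47 minq5 1.03  q [0.2  0.38 2.2  3.37 1.03 0.4 ] tcp [558.8 180.1 249.8] w [311. 180. 250.]
8 x [-7.5, -0.0, 0.0, 0.0025, -0.015, 0.0025] | ratio 0.47 minq5 0.99  q [-0.17  0.29  2.26  2.93  0.99 -0.41] tcp [578.8  60.1 269.8] w [331.  60. 270.]
8 x [-7.47, 0.78, -0.3, -0.0025, -0.0202, -0.0014] | ratio 0.51 minq5 0.97  q [-0.62  0.25  2.29  2.5   1.   -1.22] tcp [ 558.8 -101.5  258.6] w [312. -80. 276.]
5 x [0.13, 0.79, -1.72, -0.0215, -0.0318, -0.0112] | ratio 0.67 minq5 1.04  q [-1.17  0.33  2.39  2.12  1.19 -1.21] tcp [ 451.3 -260.5  202.6] w [ 213. -203.  237.]
6 x [-0.0, -0.0, 0.0, -0.0, -0.0, -0.0245] | ratio 0.55 minq5 1.24  q [-1.17  0.87  2.34  2.22  1.47 -1.62] tcp [ 451.3 -260.5   55.6] w [ 213. -203.   90.]
```

```bash
cat > s4.py <<'E'
from plan import *
B=(437.1-3.9,-257.1+.9)
q,t,R=plan([(*pose(540,180,250,orient(0,0,1)),5),(*pose(550,-60,265,orient(-4,-4,1)),5),(*pose(*B,205,orient(-13.6,-8,1)),6),(*pose(*B,58,orient(-13.6,-8,1)),6)])
print('carry')
O=orient
plan([(*pose(*B,178,O(-13.6,-8,1)),4),(*pose(550,-60,270,O(-4,-4,1)),6),
      (*pose(560,60,270,O(0,0,1)@Z(np.pi/3)),8),(*pose(540,150,260,O(0,0,1)@Z(2*np.pi/3)),8),
      (*pose(444,280,200,O(0,3,-1)),8),(*pose(444,280,64,O(0,3,-1)),6)],q,t,R)
E
python3 s4.py
```

```text
5 x [-0.12, 0.72, -0.01, 0.019, -0.0379, 0.0071] | ratio 0.72 minq5 1.03  q [0.2  0.38 2.21 3.37 1.03 1.45] tcp [558.6 180.2 250.1] w [311. 180. 250.]
5 x [0.03, 0.8, -0.8, 0.002, -0.0483, 0.0027] | ratio 0.87 minq5 0.95  q [-0.5   0.24  2.28  2.6   0.95  1.87] tcp [568.6 -61.3 263.6] w [322. -44. 281.]
6 x [0.1, 0.66, -1.6, -0.0196, -0.0332, -0.0102] | ratio 0.69 minq5 1.00  q [-1.17  0.33  2.39  2.12  1.2   1.93] tcp [ 451.  -260.5  202.4] w [ 212. -203.  237.]
6 x [0.0, 0.0, 0.0, 0.0, -0.0, -0.0245] | ratio 0.55 minq5 1.25  q [-1.17  0.87  2.34  2.22  1.47  1.52] tcp [ 451.  -260.5   55.4] w [ 212. -203.   90.]
carry
4 x [0.0, 0.0, 0.0, 0.0, -0.0, 0.03] | ratio 0.67 minq5 1.25  q [-1.17  0.43  2.4   2.15  1.25  1.84] tcp [ 451.  -260.5  175.4] w [ 212. -203.  210.]
6 x [-0.1, -0.66, 1.6, 0.0196, 0.0332, 0.0155] | ratio 0.69 minq5 0.94  q [-0.5   0.23  2.28  2.6   0.94  1.88] tcp [568.6 -61.3 268.4] w [322. -44. 286.]
8 x [7.47, -0.71, 0.19, 0.0013, 0.0152, 0.0002] | ratio 0.51 minq5 0.93  q [-0.17  0.29  2.26  2.93  0.99  2.73] tcp [579.   60.3 270. ] w [331.  60. 270.]
8 x [7.5, -0.0, -0.0, -0.0025, 0.0112, -0.0013] | ratio 0.50 minq5 0.99 BAD q [0.11 0.33 2.24 3.27 1.01 3.6 ] tcp [559.  149.9 259.6] w [311. 150. 260.]
8 x [7.5, -0.34, 0.19, -0.012, 0.0163, -0.0073] | ratio 0.54 minq5 1.05 BAD q [0.58 0.55 2.23 3.74 1.32 4.51] tcp [463.  280.3 201.2] w [215. 280. 188.]
6 x [0.0, -0.0, 0.0, -0.0001, -0.0, -0.0227] | ratio 0.42 minq5 1.38 BAD q [0.58 0.97 2.15 3.72 1.6  4.7 ] tcp [462.4 280.3  65. ] w [215. 280.  52.]
```

Request:
play_rows --pt "-0.12 0.72 0 0.019 -0.0379 0.0071 1" --pt "-0.12 0.72 0 0.019 -0.0379 0.0071 1" --pt "-0.12 0.72 0 0.019 -0.0379 0.0071 1" --pt "-0.12 0.72 0 0.019 -0.0379 0.0071 1" --pt "-0.12 0.72 0 0.019 -0.0379 0.0071 1"

```text
time: 11.75
tcp_pos: [558.6, 177.8, 240.0]
tool_rot: [0.703, -0.003, 0.711, -0.002]
contact_force: [0.9, 0.1, 0.0]
gripper_width: 88.2
finger_force: 0.0
```

Request:
play_rows --pt "0.03 0.8 -0.8 0.002 -0.0483 0.0027 1" --pt "0.03 0.8 -0.8 0.002 -0.0483 0.0027 1" --pt "0.03 0.8 -0.8 0.002 -0.0483 0.0027 1" --pt "0.03 0.8 -0.8 0.002 -0.0483 0.0027 1" --pt "0.03 0.8 -0.8 0.002 -0.0483 0.0027 1"

```text
time: 12.25
tcp_pos: [567.8, -64.0, 253.3]
tool_rot: [0.678, 0.023, 0.735, -0.026]
contact_force: [1.1, 0.6, -0.7]
gripper_width: 88.2
finger_force: 0.0
```

Request:
play_rows --pt "0.1 0.66 -1.6 -0.0196 -0.0332 -0.0102 1" --pt "0.1 0.66 -1.6 -0.0196 -0.0332 -0.0102 1" --pt "0.1 0.66 -1.6 -0.0196 -0.0332 -0.0102 1" --pt "0.1 0.66 -1.6 -0.0196 -0.0332 -0.0102 1"

```text
time: 12.65
tcp_pos: [489.0, -195.8, 212.1]
tool_rot: [0.658, 0.066, 0.747, -0.062]
contact_force: [0.6, 0.6, -0.7]
gripper_width: 88.2
finger_force: 0.0
```

Request:
play_rows --pt "0.1 0.66 -1.6 -0.0196 -0.0332 -0.0102 1" --pt "0.1 0.66 -1.6 -0.0196 -0.0332 -0.0102 1" --pt "0 0 0 0 0 0 1"

```text
time: 12.95
tcp_pos: [449.1, -265.1, 191.4]
tool_rot: [0.647, 0.089, 0.753, -0.082]
contact_force: [0.3, -0.5, 0.2]
gripper_width: 88.2
finger_force: 0.0
```

```bash
python3 - <<'E'
from plan import *
from h import *
log(); d=snap('scene','scene3.png')
B=(437.1-3.9,-257.1+.9)
plan([(*pose(*B,205,orient(-13.6,-8,1)),1),(*pose(*B,58,orient(-13.6,-8,1)),6)])
d=snap('top')
for b in blobs(d,60,125,(330,720),(0,480),20): print(*b)
E
```

```text
12.95 q [-1.178  0.366  2.388  2.121  1.202  1.895] p [ 449.1 -265.1  191.4] F [ 0.3 -0.5  0.2] w 88.2
y_t [ 0.24   0.971 -0.008] z_t [ 0.96  -0.239 -0.149]
1 x [0.25, -0.66, 0.14, 0.0013, 0.0025, 0.0108] | ratio 0.19 minq5 1.19  q [-1.17  0.33  2.39  2.12  1.19  1.93] tcp [ 451.2 -260.5  202.4] w [ 213. -203.  237.]
6 x [0.0, -0.0, -0.0, -0.0, -0.0, -0.0245] | ratio 0.55 minq5 1.24  q [-1.17  0.87  2.34  2.22  1.47  1.52] tcp [ 451.2 -260.5   55.4] w [ 213. -203.   90.]
[441.  346.9] [27.2 62. ] 88.9 73.5 [118. 116. 110.] [144. 246.]
[441.8 384. ] [39.4 61.8] 89.2 81.9 [125. 123. 117.] [127. 247.]
[579.3 148.4] [14.7 14.6] 88.4 88.8 [164. 112.  71.] [207. 197.]
[580.5 193.8] [17.8 14.6] 88.4 89.4 [163. 145.  81.] [192. 196.]
[582.1 238.9] [17.9 14.7] 88.4 85.3 [ 91. 113. 134.] [176. 196.]
[711.1 322.4] [16.3 76.4] 3.6 77.3 [72. 73. 66.] [150. 154.]
```

View pics/scene3.png

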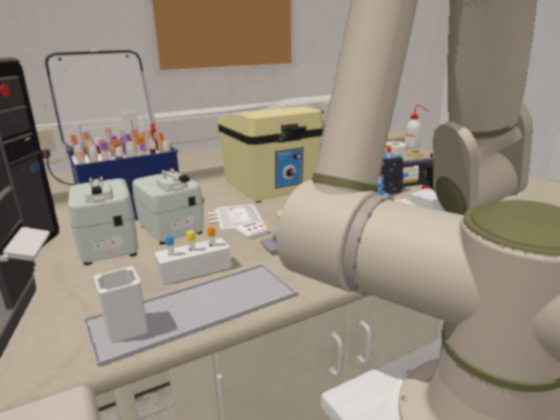

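Request:
play_rows --pt "0.25 -0.66 0.14 0.002 0.004 0 1" --pt "0 0 0 0 0 -0.0227 1" --pt "0 0 0 0 0 -0.0227 1" --pt "0 0 0 0 0 -0.0227 1" --pt "0 0 0 0 0 -0.0227 1"

```text
time: 13.55
tcp_pos: [453.6, -255.5, 100.2]
tool_rot: [0.652, 0.087, 0.75, -0.076]
contact_force: [0.1, -0.1, 1.3]
gripper_width: 88.5
finger_force: 0.0
```

Request:
play_rows --pt "0 0 0 0 0 -0.0227 1" --pt "0 0 0 0 0 -0.02 1" --pt "0 0 0 0 0 0 1"

```text
time: 13.85
tcp_pos: [453.4, -255.6, 56.4]
tool_rot: [0.651, 0.088, 0.75, -0.075]
contact_force: [0.7, 0.3, -0.5]
gripper_width: 88.7
finger_force: 0.0
```

Request:
play_rows --pt "0 0 0 0 0 0 0" --pt "0 0 0 0 0 0 0" --pt "0 0 0 0 0 0 0" --pt "0 0 0 0 0 0 0" --newtons 20

```text
time: 14.25
tcp_pos: [453.0, -257.3, 59.1]
tool_rot: [0.652, 0.087, 0.749, -0.077]
contact_force: [0.5, 0.1, 3.9]
gripper_width: 64.0
finger_force: 20.0
```

```bash
cat > s5.py <<'E'
from plan import *
from h import log
import sys
B=(437.1-3.9,-257.1+.9); log(); O=orient; y=float(sys.argv[1])
q,t,R=state()
up=t+[0,0,130]
plan([(up,R,4),(*pose(550,-60,270,O(-4,-4,1)),6),
      (*pose(560,60,270,O(0,0,1)@Z(-np.pi/3)),8),(*pose(540,150,260,O(0,0,1)@Z(-2*np.pi/3)),8),
      (*pose(444,y,200,O(0,3,-1)),8),(*pose(444,y,64,O(0,3,-1)),6)])
E
python3 s5.py 280
```

```text
14.25 q [-1.16   0.86   2.343  2.221  1.47   1.52 ] p [ 453.  -257.3   59.1] F [0.5 0.1 3.9] w 64.0
y_t [ 0.231  0.973 -0.001] z_t [ 0.964 -0.229 -0.138]
4 x [0.0, 0.0, 0.0, 0.0, 0.0, 0.0325] | ratio 0.73 minq5 1.22  q [-1.16  0.38  2.39  2.14  1.22  1.88] tcp [ 453.  -257.3  189.1] w [ 214. -201.  223.]
6 x [-0.09, -0.65, 1.56, 0.0193, 0.0327, 0.0133] | ratio 0.68 minq5 0.93  q [-0.5   0.23  2.28  2.6   0.93  1.88] tcp [568.8 -61.1 268.9] w [322. -44. 286.]
8 x [-7.51, -0.19, 0.71, 0.0012, 0.0151, 0.0001] | ratio 0.75 minq5 0.94  q [-0.17  0.29  2.26  2.93  0.99  0.64] tcp [578.4  59.7 269.7] w [331.  60. 270.]
8 x [-7.5, 0.0, 0.0, -0.0025, 0.0113, -0.0012] | ratio 0.70 minq5 0.99  q [ 0.11  0.33  2.24  3.27  1.01 -0.59] tcp [558.4 150.1 260.1] w [311. 150. 260.]
8 x [-7.5, -0.34, -0.2, -0.012, 0.0162, -0.0074] | ratio 0.73 minq5 1.05  q [ 0.58  0.56  2.23  3.74  1.33 -1.77] tcp [462.4 279.7 200.9] w [215. 280. 188.]
6 x [0.0, 0.0, -0.0, 0.0, 0.0, -0.0226] | ratio 0.42 minq5 1.38  q [ 0.58  0.97  2.15  3.72  1.6  -1.59] tcp [462.4 279.7  65.3] w [215. 280.  52.]
```

Request:
play_rows --pt "0 0 0 0 0 0.0325 0" --pt "0 0 0 0 0 0.0325 0" --pt "0 0 0 0 0 0.0325 0" --pt "0 0 0 0 0 0.0325 0"

```text
time: 14.65
tcp_pos: [452.6, -257.0, 189.3]
tool_rot: [0.651, 0.088, 0.75, -0.077]
contact_force: [-0.8, -0.9, -1.0]
gripper_width: 64.2
finger_force: 20.0
```

Request:
play_rows --pt "-0.09 -0.65 1.56 0.0193 0.0327 0.0133 0" --pt "-0.09 -0.65 1.56 0.0193 0.0327 0.0133 0" --pt "-0.09 -0.65 1.56 0.0193 0.0327 0.0133 0"

```text
time: 14.95
tcp_pos: [510.9, -158.1, 229.0]
tool_rot: [0.667, 0.057, 0.741, -0.05]
contact_force: [0.7, -1.2, -0.4]
gripper_width: 63.9
finger_force: 20.0
```

Request:
play_rows --pt "-0.09 -0.65 1.56 0.0193 0.0327 0.0133 0" --pt "-0.09 -0.65 1.56 0.0193 0.0327 0.0133 0" --pt "-0.09 -0.65 1.56 0.0193 0.0327 0.0133 0"

```text
time: 15.25
tcp_pos: [568.8, -59.3, 268.7]
tool_rot: [0.681, 0.026, 0.731, -0.023]
contact_force: [0.7, -0.8, -0.4]
gripper_width: 64.0
finger_force: 20.0
```

Request:
play_rows --pt "-7.51 -0.19 0.71 0.0012 0.0151 0 0" --pt "-7.51 -0.19 0.71 0.0012 0.0151 0 0" --pt "-7.51 -0.19 0.71 0.0012 0.0151 0 0" --pt "-7.51 -0.19 0.71 0.0012 0.0151 0 0"

```text
time: 15.65
tcp_pos: [573.1, 0.1, 267.9]
tool_rot: [0.669, -0.171, 0.696, -0.197]
contact_force: [-0.2, -0.3, -0.8]
gripper_width: 64.1
finger_force: 20.0
```

Request:
play_rows --pt "-7.51 -0.19 0.71 0.0012 0.0151 0 0" --pt "-7.51 -0.19 0.71 0.0012 0.0151 0 0" --pt "-7.51 -0.19 0.71 0.0012 0.0151 0 0" --pt "-7.51 -0.19 0.71 0.0012 0.0151 0 0"

```text
time: 16.05
tcp_pos: [577.9, 60.4, 267.9]
tool_rot: [0.611, -0.354, 0.612, -0.355]
contact_force: [-0.6, -0.2, -0.9]
gripper_width: 64.0
finger_force: 20.0
```

Request:
play_rows --pt "-7.5 0 0 -0.0025 0.0113 -0.0012 0" --pt "-7.5 0 0 -0.0025 0.0113 -0.0012 0" --pt "-7.5 0 0 -0.0025 0.0113 -0.0012 0" --pt "-7.5 0 0 -0.0025 0.0113 -0.0012 0"

```text
time: 16.45
tcp_pos: [567.7, 105.3, 263.1]
tool_rot: [-0.499, 0.5, -0.499, 0.502]
contact_force: [1.0, 0.2, -0.5]
gripper_width: 64.3
finger_force: 20.0
```

Request:
play_rows --pt "-7.5 0 0 -0.0025 0.0113 -0.0012 0" --pt "-7.5 0 0 -0.0025 0.0113 -0.0012 0" --pt "-7.5 0 0 -0.0025 0.0113 -0.0012 0" --pt "-7.5 0 0 -0.0025 0.0113 -0.0012 0"

```text
time: 16.85
tcp_pos: [557.8, 150.5, 258.3]
tool_rot: [-0.352, 0.612, -0.353, 0.614]
contact_force: [-0.5, -0.3, 0.1]
gripper_width: 63.8
finger_force: 20.0
```

Request:
play_rows --pt "-7.5 -0.34 -0.2 -0.012 0.0152 -0.0074 0" --pt "-7.5 -0.34 -0.2 -0.012 0.0152 -0.0074 0" --pt "-7.5 -0.34 -0.2 -0.012 0.0152 -0.0074 0" --pt "-7.5 -0.34 -0.2 -0.012 0.0152 -0.0074 0"

```text
time: 17.25
tcp_pos: [509.4, 211.3, 228.6]
tool_rot: [-0.182, 0.673, -0.182, 0.694]
contact_force: [-0.5, -0.1, -1.2]
gripper_width: 63.9
finger_force: 20.0
```

Request:
play_rows --pt "-7.5 -0.34 -0.2 -0.012 0.0152 -0.0074 0" --pt "-7.5 -0.34 -0.2 -0.012 0.0152 -0.0074 0" --pt "-7.5 -0.34 -0.2 -0.012 0.0152 -0.0074 0" --pt "-7.5 -0.34 -0.2 -0.012 0.0152 -0.0074 0" --pt "0 0 0 0 0 0 0"

```text
time: 17.75
tcp_pos: [461.0, 273.0, 198.2]
tool_rot: [-0.001, 0.688, 0.002, 0.725]
contact_force: [-0.6, -0.2, 0.7]
gripper_width: 63.7
finger_force: 20.0
```

```bash
python3 - <<'E'
from plan import *
from h import *
log()
R=orient(0,3,-1)
plan([(*pose(444,272,64,R),6),(*pose(444,272,53.5,R),5)])
E
```

```text
17.75 q [ 0.563  0.559  2.25   3.717  1.342 -1.751] p [461.  273.  198.2] F [-0.6 -0.2  0.7] w 63.7
y_t [ 0.003 -1.     0.001] z_t [0.999 0.003 0.053]
6 x [0.01, 0.0, -0.03, 0.0003, -0.0002, -0.0222] | ratio 0.42 minq5 1.40  q [ 0.56  0.97  2.16  3.7   1.62 -1.58] tcp [462.8 271.8  65. ] w [215. 272.  52.]
5 x [0.0, 0.0, -0.0, -0.0, 0.0, -0.0021] | ratio 0.04 minq5 1.62  q [ 0.56  1.    2.15  3.7   1.63 -1.57] tcp [462.8 271.8  54.5] w [215. 272.  41.]
```

Request:
play_rows --pt "0 0 0 0 0 -0.0222 0" --pt "0 0 0 0 0 -0.0222 0" --pt "0 0 0 0 0 -0.0222 0" --pt "0 0 0 0 0 -0.0222 0" --pt "0 0 0 0 0 -0.0222 0"

```text
time: 18.25
tcp_pos: [462.9, 271.0, 87.7]
tool_rot: [-0.002, 0.687, -0.002, 0.726]
contact_force: [0.8, 0.2, -0.2]
gripper_width: 63.8
finger_force: 20.0
```

Request:
play_rows --pt "0 0 0 0 0 -0.0222 0" --pt "0 0 0 0 0 -0.004 0" --pt "0 0 0 0 0 -0.004 0" --pt "0 0 0 0 0 -0.002 0" --pt "0 0 0 0 0 -0.001 0"

```text
time: 18.75
tcp_pos: [462.5, 271.7, 55.7]
tool_rot: [-0.001, 0.687, -0.001, 0.726]
contact_force: [0.1, 0.1, -0.2]
gripper_width: 63.8
finger_force: 20.0
```

Request:
play_rows --pt "0 0 0 0 0 -0.001 0" --pt "0 0 0 0 0 0 0"

```text
time: 18.95
tcp_pos: [462.3, 271.8, 54.2]
tool_rot: [-0.001, 0.687, -0.0, 0.726]
contact_force: [-0.1, -0.6, -0.5]
gripper_width: 64.1
finger_force: 20.0
```

Request:
play_rows --pt "0 0 0 0 0 0 0.8" --pt "0 0 0 0 0 0 0.8" --pt "0 0 0 0 0 0 0.8" --pt "0 0 0 0 0 0 0.8"

```text
time: 19.35
tcp_pos: [462.2, 271.7, 53.9]
tool_rot: [-0.001, 0.688, -0.0, 0.726]
contact_force: [-0.1, -1.1, 0.2]
gripper_width: 70.3
finger_force: 0.0
```

Request:
play_rows --pt "0 0 0 0 0 0.01 0.8" --pt "0 0 0 0 0 0.02 0.8" --pt "0 0 0 0 0 0.03 0.8" --pt "0 0 0 0 0 0.04 0.8" --pt "0 0 0 0 0 0.05 0.8"

```text
time: 19.85
tcp_pos: [461.8, 271.4, 204.6]
tool_rot: [-0.0, 0.688, 0.0, 0.725]
contact_force: [0.8, 1.2, 0.1]
gripper_width: 70.6
finger_force: 0.0
```

```bash
cat > s6.py <<'E'
from plan import *
from h import *
log(); snap('scene','scene4.png')
d=snap('top')
for b in blobs(d,90,125,(330,560),(-480,480),20): print(*b)
C=(451.5-4,-368.1-.5)
q,t,R=plan([(*pose(540,150,250,orient(0,0,-1)),4),(*pose(550,-60,265,orient(0,-4,-1)),5),(*pose(500,-250,240,orient(0,-6,-1)),5),(*pose(*C,200,orient(7.4,-8,-1)),4),(*pose(*C,58,orient(7.4,-8,-1)),6)])
print('carry')
O=orient
plan([(*pose(*C,188,O(7.4,-8,-1)),4),(*pose(500,-250,240,O(0,-6,-1)),4),(*pose(550,-60,270,O(0,-4,-1)),5),
      (*pose(560,60,270,O(0,0,-1)@Z(np.pi/3)),8),(*pose(540,120,260,O(0,0,-1)@Z(2*np.pi/3)),8),
      (*pose(444,177,200,O(0,3,1)),8),(*pose(444,177,64,O(0,3,1)),6)],q,t,R)
E
python3 s6.py
```

```text
19.85 q [ 0.559  0.538  2.251  3.719  1.325 -1.761] p [461.8 271.4 204.6] F [0.8 1.2 0.1] w 70.6
y_t [ 0.001 -1.     0.   ] z_t [0.999 0.001 0.052]
[421.6 295.3] [11.8 23.1] 88.9 95.5 [155. 153. 146.] [157. 253.]
[442.2 393.6] [12.1 61.2] 89.2 94.8 [144. 142. 135.] [124. 245.]
[455.2 244.3] [11.7 34.7] 89.0 97.2 [150. 148. 142.] [176. 239.]
[456.3 297.7] [11.8 34.8] 89.0 95.3 [140. 137. 131.] [156. 240.]
[ 451.5 -368.4] [64.6 66. ] 7.4 104.7 [194. 190. 179.] [387. 235.]
4 x [-0.11, 0.96, -0.01, 0.0241, -0.0305, 0.0094] | ratio 0.71 minq5 1.04  q [ 0.11  0.36  2.24  3.26  1.04 -1.63] tcp [558.5 150.  249.9] w [311. 150. 250.]
5 x [-0.0, 0.8, -0.0, 0.002, -0.042, 0.0028] | ratio 0.82 minq5 0.98  q [-0.55  0.24  2.28  2.47  0.99 -1.2 ] tcp [568.5 -60.  263.9] w [321. -60. 281.]
5 x [-0.0, 0.4, -0.0, -0.01, -0.038, -0.0052] | ratio 0.72 minq5 1.04  q [-1.06  0.36  2.17  1.94  1.2  -1.  ] tcp [ 518.5 -250.   237.9] w [ 272. -250.  264.]
4 x [-0.03, 0.49, 1.85, -0.0132, -0.0291, -0.0101] | ratio 0.47 minq5 1.25  q [-1.32  0.56  1.94  1.58  1.39 -0.92] tcp [ 465.7 -366.4  197.5] w [ 222. -3
[... 540 characters left out ...]
 0.72 minq5 0.97  q [-0.55  0.23  2.27  2.46  0.97 -1.19] tcp [568.5 -60.  268.6] w [321. -60. 286.]
8 x [7.5, -0.45, -0.26, 0.0013, 0.015, 0.0002] | ratio 0.47 minq5 0.97  q [-0.17  0.29  2.26  2.93  0.99 -0.41] tcp [578.9  60.  270.2] w [331.  60. 270.]
8 x [7.5, 0.0, -0.01, -0.0025, 0.0075, -0.0013] | ratio 0.53 minq5 0.99  q [0.01 0.32 2.27 3.16 1.02 0.52] tcp [558.9 120.  259.8] w [311. 120. 260.]
8 x [7.49, -0.34, 0.2, -0.012, 0.0071, -0.0074] | ratio 0.60 minq5 1.06  q [0.26 0.51 2.44 3.4  1.43 1.52] tcp [462.9 176.8 200.6] w [215. 177. 188.]
6 x [0.01, -0.0, -0.0, -0.0, 0.0, -0.0226] | ratio 0.54 minq5 1.51  q [0.26 1.01 2.33 3.41 1.82 1.62] tcp [462.9 176.8  65. ] w [215. 177.  52.]
```

Request:
play_rows --pt "-0.11 0.96 0 0.0241 -0.0305 0.0094 1" --pt "-0.11 0.96 0 0.0241 -0.0305 0.0094 1" --pt "-0.11 0.96 0 0.0241 -0.0305 0.0094 1" --pt "-0.11 0.96 0 0.0241 -0.0305 0.0094 1"

```text
time: 20.35
tcp_pos: [559.0, 148.3, 241.5]
tool_rot: [0.002, 0.712, 0.003, 0.702]
contact_force: [0.3, 0.7, -0.2]
gripper_width: 87.7
finger_force: 0.0
```

Request:
play_rows --pt "0 0.8 0 0.002 -0.042 0.0028 1" --pt "0 0.8 0 0.002 -0.042 0.0028 1" --pt "0 0.8 0 0.002 -0.042 0.0028 1" --pt "0 0.8 0 0.002 -0.042 0.0028 1" --pt "0 0.8 0 0.002 -0.042 0.0028 1"

```text
time: 20.85
tcp_pos: [568.0, -62.0, 255.2]
tool_rot: [0.002, 0.736, 0.002, 0.677]
contact_force: [1.2, 0.2, -0.6]
gripper_width: 88.3
finger_force: 0.0
```

Request:
play_rows --pt "0 0.4 0 -0.01 -0.038 -0.0052 1" --pt "0 0.4 0 -0.01 -0.038 -0.0052 1" --pt "0 0.4 0 -0.01 -0.038 -0.0052 1" --pt "0 0.4 0 -0.01 -0.038 -0.0052 1" --pt "0 0.4 0 -0.01 -0.038 -0.0052 1"

```text
time: 21.35
tcp_pos: [517.7, -251.6, 228.9]
tool_rot: [0.002, 0.748, 0.002, 0.664]
contact_force: [0.5, 0.8, 0.9]
gripper_width: 88.0
finger_force: 0.0
```

Request:
play_rows --pt "0 0.49 1.85 -0.0132 -0.0291 -0.0101 1" --pt "0 0.49 1.85 -0.0132 -0.0291 -0.0101 1" --pt "0 0.49 1.85 -0.0132 -0.0291 -0.0101 1" --pt "0 0.49 1.85 -0.0132 -0.0291 -0.0101 1" --pt "0 0 0 0 0 0 1"

```text
time: 21.85
tcp_pos: [464.4, -370.2, 188.0]
tool_rot: [-0.04, 0.757, 0.05, 0.65]
contact_force: [-0.2, -0.7, -0.7]
gripper_width: 88.1
finger_force: 0.0
```

```bash
python3 - <<'E'
from plan import *
from h import log
log()
C=(451.5-4,-368.1-.5)
plan([(*pose(*C,190,orient(7.4,-8,-1)),1),(*pose(*C,58,orient(7.4,-8,-1)),6)])
E
```

```text
21.85 q [-1.323  0.577  1.932  1.578  1.377 -0.934] p [ 464.4 -370.2  188. ] F [-0.2 -0.7 -0.7] w 88.1
y_t [ 0.127 -0.992  0.004] z_t [ 0.981  0.125 -0.151]
1 x [0.32, -0.66, 0.11, 0.0015, 0.004, -0.0006] | ratio 0.05 minq5 1.39  q [-1.32  0.58  1.94  1.59  1.39 -0.94] tcp [ 465.9 -366.2  187.4] w [ 222. -398.  222.]
6 x [0.0, -0.0, 0.0, 0.0, -0.0, -0.022] | ratio 0.32 minq5 1.39  q [-1.32  0.89  1.9   1.64  1.4  -1.22] tcp [ 465.9 -366.2   55.4] w [ 222. -398.   90.]
```

View pics/scene4.png

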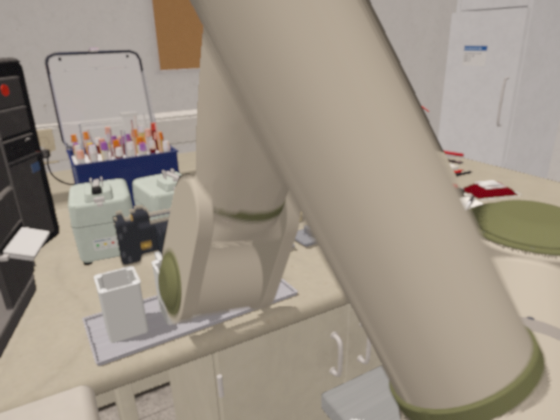

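Pot 1 stands mouth-up at (122,300) on the tray; the second is hidden behind the wrist. Now I grasp pot C and carry it.

Request:
play_rows --pt "0.32 -0.66 0.11 0.0015 0.004 0 1" --pt "0 0 0 0 0 -0.022 1" --pt "0 0 0 0 0 -0.022 1" --pt "0 0 0 0 0 -0.022 1" --pt "0 0 0 0 0 -0.022 1"

```text
time: 22.35
tcp_pos: [468.0, -360.5, 100.6]
tool_rot: [-0.044, 0.753, 0.05, 0.655]
contact_force: [0.9, 0.3, 0.6]
gripper_width: 88.3
finger_force: 0.0
```

Request:
play_rows --pt "0 0 0 0 0 -0.022 1" --pt "0 0 0 0 0 -0.021 1" --pt "0 0 0 0 0 0 1"

```text
time: 22.65
tcp_pos: [467.8, -360.3, 56.5]
tool_rot: [-0.046, 0.753, 0.049, 0.654]
contact_force: [1.0, -0.4, 0.9]
gripper_width: 88.0
finger_force: 0.0
```

Request:
play_rows --pt "0 0 0 0 0 0 0" --pt "0 0 0 0 0 0 0" --pt "0 0 0 0 0 0 0" --pt "0 0 0 0 0 0 0" --newtons 20

```text
time: 23.05
tcp_pos: [467.5, -362.8, 59.1]
tool_rot: [-0.043, 0.753, 0.051, 0.655]
contact_force: [0.4, 0.7, 3.0]
gripper_width: 64.1
finger_force: 20.0
```

Request:
play_rows --pt "0 0 0 0 0 0.0325 0" --pt "0 0 0 0 0 0.0325 0" --pt "0 0 0 0 0 0.0325 0" --pt "0 0 0 0 0 0.0325 0"

```text
time: 23.45
tcp_pos: [467.2, -362.4, 189.4]
tool_rot: [-0.043, 0.753, 0.05, 0.655]
contact_force: [1.1, -0.7, 0.3]
gripper_width: 63.7
finger_force: 20.0
```

Request:
play_rows --pt "0 -0.49 -1.85 0.0132 0.0291 0.0132 0" --pt "0 -0.49 -1.85 0.0132 0.0291 0.0132 0" --pt "0 -0.49 -1.85 0.0132 0.0291 0.0132 0" --pt "0 -0.49 -1.85 0.0132 0.0291 0.0132 0"

```text
time: 23.85
tcp_pos: [520.1, -245.1, 241.4]
tool_rot: [0.0, 0.743, 0.001, 0.669]
contact_force: [1.0, -0.1, 0.0]
gripper_width: 63.8
finger_force: 20.0
```

Request:
play_rows --pt "0 -0.4 0 0.01 0.038 0.0061 0" --pt "0 -0.4 0 0.01 0.038 0.0061 0" --pt "0 -0.4 0 0.01 0.038 0.0061 0" --pt "0 -0.4 0 0.01 0.038 0.0061 0" --pt "0 -0.4 0 0.01 0.038 0.0061 0"

```text
time: 24.35
tcp_pos: [569.9, -54.7, 271.7]
tool_rot: [-0.0, 0.731, 0.002, 0.682]
contact_force: [0.6, -1.2, -0.5]
gripper_width: 63.9
finger_force: 20.0
```

Request:
play_rows --pt "7.5 -0.45 -0.26 0.0013 0.015 0 0" --pt "7.5 -0.45 -0.26 0.0013 0.015 0 0" --pt "7.5 -0.45 -0.26 0.0013 0.015 0 0" --pt "7.5 -0.45 -0.26 0.0013 0.015 0 0"

```text
time: 24.75
tcp_pos: [575.1, 4.5, 271.5]
tool_rot: [-0.185, 0.695, -0.183, 0.67]
contact_force: [-0.2, -1.2, -1.0]
gripper_width: 63.5
finger_force: 20.0
```

Request:
play_rows --pt "7.5 -0.45 -0.26 0.0013 0.015 0 0" --pt "7.5 -0.45 -0.26 0.0013 0.015 0 0" --pt "7.5 -0.45 -0.26 0.0013 0.015 0 0" --pt "7.5 -0.45 -0.26 0.0013 0.015 0 0"

```text
time: 25.15
tcp_pos: [580.3, 64.3, 271.4]
tool_rot: [-0.356, 0.611, -0.353, 0.612]
contact_force: [0.3, -0.2, -0.1]
gripper_width: 64.0
finger_force: 20.0
```

Request:
play_rows --pt "7.5 0 0 -0.0025 0.0075 -0.0013 0" --pt "7.5 0 0 -0.0025 0.0075 -0.0013 0" --pt "7.5 0 0 -0.0025 0.0075 -0.0013 0" --pt "7.5 0 0 -0.0025 0.0075 -0.0013 0"

```text
time: 25.55
tcp_pos: [570.2, 94.0, 266.2]
tool_rot: [0.502, -0.499, 0.5, -0.5]
contact_force: [-0.3, 0.4, -0.3]
gripper_width: 63.7
finger_force: 20.0
```

Request:
play_rows --pt "7.5 0 0 -0.0025 0.0075 -0.0013 0" --pt "7.5 0 0 -0.0025 0.0075 -0.0013 0" --pt "7.5 0 0 -0.0025 0.0075 -0.0013 0" --pt "7.5 0 0 -0.0025 0.0075 -0.0013 0"

```text
time: 25.95
tcp_pos: [560.2, 124.0, 261.0]
tool_rot: [0.614, -0.352, 0.612, -0.353]
contact_force: [0.1, -0.4, -0.7]
gripper_width: 64.0
finger_force: 20.0
```

Request:
play_rows --pt "7.49 -0.34 0.2 -0.012 0.0071 -0.0074 0" --pt "7.49 -0.34 0.2 -0.012 0.0071 -0.0074 0" --pt "7.49 -0.34 0.2 -0.012 0.0071 -0.0074 0" --pt "7.49 -0.34 0.2 -0.012 0.0071 -0.0074 0"

```text
time: 26.35
tcp_pos: [511.8, 152.2, 231.3]
tool_rot: [0.694, -0.181, 0.673, -0.183]
contact_force: [0.3, -0.5, -0.7]
gripper_width: 63.7
finger_force: 20.0
```

Request:
play_rows --pt "7.49 -0.34 0.2 -0.012 0.0071 -0.0074 0" --pt "7.49 -0.34 0.2 -0.012 0.0071 -0.0074 0" --pt "7.49 -0.34 0.2 -0.012 0.0071 -0.0074 0" --pt "7.49 -0.34 0.2 -0.012 0.0071 -0.0074 0" --pt "0 0 0 0 0 0 0"

```text
time: 26.85
tcp_pos: [463.5, 181.3, 200.7]
tool_rot: [0.725, -0.001, 0.689, -0.001]
contact_force: [1.0, 0.6, -0.5]
gripper_width: 63.9
finger_force: 20.0
```

```bash
python3 - <<'E'
from plan import *
from h import *
log()
R=orient(0,3,1)
plan([(*pose(444,178,64,R),6),(*pose(444,178,53,R),5)])
E
```

```text
26.85 q [0.274 0.507 2.427 3.419 1.421 1.511] p [463.5 181.3 200.7] F [ 1.   0.6 -0.5] w 63.9
y_t [ 0.001  1.    -0.003] z_t [ 0.999 -0.001  0.051]
6 x [0.03, -0.01, 0.01, -0.0001, -0.0005, -0.0226] | ratio 0.53 minq5 1.50  q [0.26 1.01 2.33 3.41 1.82 1.62] tcp [462.9 178.3  65.1] w [215. 178.  52.]
5 x [-0.0, -0.0, -0.0, -0.0001, -0.0001, -0.0022] | ratio 0.04 minq5 1.82  q [0.26 1.05 2.32 3.41 1.84 1.63] tcp [462.4 177.8  54.1] w [215. 178.  41.]
```

Request:
play_rows --pt "0 0 0 0 -0.0005 -0.0226 0" --pt "0 0 0 0 -0.0005 -0.0226 0" --pt "0 0 0 0 -0.0005 -0.0226 0" --pt "0 0 0 0 -0.0005 -0.0226 0" --pt "0 0 0 0 -0.0005 -0.0226 0"

```text
time: 27.35
tcp_pos: [465.3, 177.7, 88.3]
tool_rot: [0.726, -0.001, 0.688, -0.003]
contact_force: [0.5, -0.1, -0.7]
gripper_width: 64.0
finger_force: 20.0
```

Request:
play_rows --pt "0 0 0 0 -0.0005 -0.0226 0" --pt "0 0 0 0 0 -0.004 0" --pt "0 0 0 0 0 -0.004 0" --pt "0 0 0 0 0 -0.002 0" --pt "0 0 0 0 0 -0.002 0"

```text
time: 27.85
tcp_pos: [464.8, 177.6, 55.0]
tool_rot: [0.726, -0.0, 0.687, -0.002]
contact_force: [0.7, 0.5, 0.2]
gripper_width: 63.9
finger_force: 20.0
```

Request:
play_rows --pt "0 0 0 0 0 -0.001 0" --pt "0 0 0 0 0 0 0"

```text
time: 28.05
tcp_pos: [464.6, 177.5, 53.5]
tool_rot: [0.726, -0.0, 0.688, -0.002]
contact_force: [0.4, 0.7, -0.9]
gripper_width: 64.1
finger_force: 20.0
```

Request:
play_rows --pt "0 0 0 0 0 0 0.8" --pt "0 0 0 0 0 0 0.8" --pt "0 0 0 0 0 0 0.8" --pt "0 0 0 0 0 0 0.8"

```text
time: 28.45
tcp_pos: [464.6, 177.5, 53.2]
tool_rot: [0.726, -0.0, 0.688, -0.002]
contact_force: [-0.6, -0.5, -0.2]
gripper_width: 70.4
finger_force: 0.0
```

Request:
play_rows --pt "0 0 0 0 0 0.01 0.8" --pt "0 0 0 0 0 0.02 0.8" --pt "0 0 0 0 0 0.03 0.8" --pt "0 0 0 0 0 0.04 0.8" --pt "0 0 0 0 0 0.05 0.8"

```text
time: 28.95
tcp_pos: [464.8, 177.4, 196.4]
tool_rot: [0.725, -0.0, 0.689, -0.003]
contact_force: [0.4, 0.3, 0.9]
gripper_width: 70.0
finger_force: 0.0
```

```bash
cat > s7.py <<'E'
from plan import *
from h import *
log()
# to tool-down over the tubes, closing along x. try several ways
for ends in (0,180):
  for mid in ([(520,150,300,orient(45,-20,1)),(530,170,320,orient(75,-45,1))],[(520,150,300,orient(60,0,1)),(540,180,320,orient(90,-45,1))]):
    print(ends); Rd=down(ends)
    plan([(*pose(*m),None) for m in mid]+[(*pose(560,190,300,Rd),None)])
E
python3 s7.py
```

```text
28.95 q [0.26  0.523 2.429 3.407 1.44  1.517] p [464.8 177.4 196.4] F [0.4 0.3 0.9] w 70.0
y_t [ 0.003  1.    -0.004] z_t [ 0.999 -0.003  0.051]
0
6 x [-1.46, 3.64, 7.42, 0.0113, -0.0025, 0.0162] | ratio 1.67 minq5 0.88  q [-0.33  0.1   2.08  1.52  1.01  2.63] tcp [532.6 162.4 293.6] w [368.  -2. 378.]
5 x [-4.38, 2.53, 5.9, 0.0002, 0.0041, 0.0026] | ratio 0.80 minq5 1.05 BAD q [-0.21  0.24  1.61  0.81  1.34  2.98] tcp [533.6 182.9 306.6] w [488.  14. 482.]
20 x [0.42, 3.17, -7.66, 0.0013, 0.0004, -0.0013] | ratio 0.98 minq5 0.91 BAD q [ 0.13  0.44  1.21 -0.    1.49  6.41] tcp [559.6 190.9 280.6] w [559. 191. 529.]
0
8 x [-0.17, 0.35, 7.52, 0.0081, -0.0014, 0.0129] | ratio 1.27 minq5 1.29  q [-0.41  0.34  2.04  1.65  1.49  2.33] tcp [529.6 166.2 299.6] w [406. -48. 300.]
7 x [-6.27, 1.69, 4.06, 0.0015, 0.0039, 0.001] | ratio 0.59 minq5 1.43  q [-0.18  0.35  1.46  0.77  1.53  2.85] tcp [540.1 193.5 306.6] w [540.  18. 482.]
22 x [-0.0, 3.13, -7.56, 0.0009, -0.0002, -0.0012] | ratio 0.93 minq5 0.98 BAD q [ 0.13  0.44  1.21 -0.    1.49  6.41] tcp [559.9 189.1 280.2] w [560. 189. 528.]
1
[... 247 characters left out ...]
24  1.61  0.81  1.34  2.98] tcp [533.6 182.9 306.6] w [488.  14. 482.]
6 x [-7.46, 0.98, 2.37, 0.0044, 0.0012, -0.0042] | ratio 0.63 minq5 1.34 BAD q [ 0.13  0.44  1.21 -0.    1.49  3.27] tcp [560.  190.1 281.4] w [560. 190. 529.]
180
8 x [-0.17, 0.35, 7.52, 0.0081, -0.0014, 0.0129] | ratio 1.27 minq5 1.29  q [-0.41  0.34  2.04  1.65  1.49  2.33] tcp [529.6 166.2 299.6] w [406. -48. 300.]
7 x [-6.27, 1.69, 4.06, 0.0015, 0.0039, 0.001] | ratio 0.59 minq5 1.43  q [-0.18  0.35  1.46  0.77  1.53  2.85] tcp [540.1 193.5 306.6] w [540.  18. 482.]
6 x [-7.5, -0.0, 0.01, 0.0033, -0.0006, -0.0042] | ratio 0.60 minq5 1.47 BAD q [0.13 0.44 1.21 0.   1.49 3.27] tcp [559.9 189.9 281.4] w [560. 190. 529.]
```

```bash
cat > s7.py <<'E'
from plan import *
from h import *
Rd=down(-90)
for mid in ([],[(500,150,290,orient(40,-10,1),8),(530,150,320,orient(60,-45,1),8)],[(500,130,260,orient(60,0,1),10),(540,150,320,orient(70,-45,1),8)]):
    print('--'); plan([(*pose(*m[:4]),m[4]) for m in mid]+[(*pose(520,220,330,Rd),None)])
E
python3 s7.py
```

```text
--
22 x [-5.93, 0.02, 5.63, 0.0025, 0.0019, 0.0052] | ratio 0.93 minq5 1.02  q [0.19 0.36 1.24 0.   1.54 1.76] tcp [519.8 219.2 310.8] w [520. 219. 559.]
--
8 x [-0.53, 1.56, 5.0, 0.0062, -0.0019, 0.0113] | ratio 0.98 minq5 1.03  q [-0.35  0.12  2.23  1.83  1.08  2.34] tcp [514.4 162.2 286.8] w [327.   5. 330.]
8 x [-3.37, 2.83, 2.42, 0.0028, -0.0001, 0.0025] | ratio 0.62 minq5 1.02 BAD q [-0.24  0.15  1.72  0.83  1.16  3.12] tcp [536.8 161.4 306.8] w [449.  10. 482.]
15 x [-3.11, -1.8, 7.52, -0.0011, 0.0039, 0.0003] | ratio 0.44 minq5 1.22 BAD q [0.19 0.37 1.24 0.   1.54 1.76] tcp [520.3 219.9 311.3] w [520. 220. 559.]
--
10 x [-0.13, 0.28, 6.02, 0.0045, -0.0031, 0.0064] | ratio 1.05 minq5 1.37  q [-0.48  0.4   2.11  1.61  1.54  2.2 ] tcp [509.8 146.4 260.4] w [386. -68. 260.]
8 x [-5.11, 2.38, 1.18, 0.0043, 0.002, 0.0058] | ratio 0.52 minq5 1.28 BAD q [-0.25  0.23  1.62  0.82  1.3   3.01] tcp [544.2 162.4 306.8] w [484.  -2. 482.]
14 x [-3.06, -2.14, 7.4, -0.0017, 0.0041, 0.0003] | ratio 0.43 minq5 1.35 BAD q [ 0.19  0.37  1.24 -0.    1.54  1.76] tcp [520.4 219.8 311. ] w [521. 220. 559.]
```

Request:
play_rows --pt "-5.44 0.02 5.16 0.0023 0.0018 0.0048 1" --pt "-5.44 0.02 5.16 0.0023 0.0018 0.0048 1" --pt "-5.44 0.02 5.16 0.0023 0.0018 0.0048 1" --pt "-5.44 0.02 5.16 0.0023 0.0018 0.0048 1" --pt "-5.44 0.02 5.16 0.0023 0.0018 0.0048 1"

```text
time: 29.45
tcp_pos: [476.3, 186.2, 219.6]
tool_rot: [0.686, -0.324, 0.651, -0.003]
contact_force: [0.6, 0.8, 0.4]
gripper_width: 88.0
finger_force: 0.0
```

Request:
play_rows --pt "-5.44 0.02 5.16 0.0023 0.0018 0.0048 1" --pt "-5.44 0.02 5.16 0.0023 0.0018 0.0048 1" --pt "-5.44 0.02 5.16 0.0023 0.0018 0.0048 1" --pt "-5.44 0.02 5.16 0.0023 0.0018 0.0048 1" --pt "-5.44 0.02 5.16 0.0023 0.0018 0.0048 1"

```text
time: 29.95
tcp_pos: [487.9, 195.0, 244.0]
tool_rot: [-0.574, 0.611, -0.545, 0.002]
contact_force: [-0.1, 0.3, -1.2]
gripper_width: 88.0
finger_force: 0.0
```

Request:
play_rows --pt "-5.44 0.02 5.16 0.0023 0.0018 0.0048 1" --pt "-5.44 0.02 5.16 0.0023 0.0018 0.0048 1" --pt "-5.44 0.02 5.16 0.0023 0.0018 0.0048 1" --pt "-5.44 0.02 5.16 0.0023 0.0018 0.0048 1" --pt "-5.44 0.02 5.16 0.0023 0.0018 0.0048 1"

```text
time: 30.45
tcp_pos: [499.5, 204.3, 268.0]
tool_rot: [-0.401, 0.833, -0.381, 0.001]
contact_force: [-0.1, 0.3, 0.5]
gripper_width: 87.7
finger_force: 0.0
```

Request:
play_rows --pt "-5.44 0.02 5.16 0.0023 0.0018 0.0048 1" --pt "-5.44 0.02 5.16 0.0023 0.0018 0.0048 1" --pt "-5.44 0.02 5.16 0.0023 0.0018 0.0048 1" --pt "-5.44 0.02 5.16 0.0023 0.0018 0.0048 1" --pt "-5.44 0.02 5.16 0.0023 0.0018 0.0048 1"

```text
time: 30.95
tcp_pos: [511.1, 213.4, 292.0]
tool_rot: [-0.186, 0.967, -0.177, 0.0]
contact_force: [0.4, 0.7, 0.3]
gripper_width: 87.9
finger_force: 0.0
```

Request:
play_rows --pt "-5.44 0.02 5.16 0.0023 0.0018 0.0048 1" --pt "-5.44 0.02 5.16 0.0023 0.0018 0.0048 1" --pt "-5.44 0.02 5.16 0.0023 0.0018 0.0048 1" --pt "-5.44 0.02 5.16 0.0023 0.0018 0.0048 1" --pt "0 0 0 0 0 0 1"

```text
time: 31.45
tcp_pos: [520.2, 222.3, 311.1]
tool_rot: [0.0, 1.0, 0.001, -0.0]
contact_force: [0.1, 0.2, 0.0]
gripper_width: 87.9
finger_force: 0.0
```

```bash
python3 - <<'E'
from plan import *
from h import *
log(); d=snap('wrist','w3.png')
print('w'); 
for b in blobs(d,90,112,(330,560),(0,480),60): print(*b)
for b in blobs(d,78,98,(560,620),(100,300),20): print(*b)
d=snap('top')
print('top')
for b in blobs(d,80,125,(330,620),(-480,480),20): print(*b)
E
```

```text
31.45 q [ 1.970e-01  3.680e-01  1.235e+00 -1.000e-03  1.539e+00  1.765e+00] p [520.2 222.3 311.1] F [0.1 0.2 0. ] w 87.9
y_t [ 0.003 -1.     0.001] z_t [-0.001 -0.001 -1.   ]
w
[442.8 271.3] [68.  66.1] 0.3 101.3 [168. 165. 159.] [236. 240.]
[442.8 366.8] [67.4 69.5] 0.4 101.1 [147. 146. 141.] [150. 235.]
[444.9 176.4] [69.  65.9] 0.1 101.4 [156. 154. 148.] [321. 239.]
[578.5 152.8] [15.9 18.6] 0.5 92.9 [202. 118.  28.] [349. 115.]
[580.1 197. ] [15.8 17.3] 0.3 92.7 [206. 177.  27.] [305. 113.]
[582.3 241.8] [15.4 16.4] 44.2 92.9 [ 72. 122. 168.] [261. 111.]
top
[445.5 341.8] [12.  52.7] 89.2 86.3 [129. 126. 117.] [144. 243.]
[450.5 297.5] [14.8 46.5] 89.0 90.2 [127. 125. 118.] [157. 241.]
[444.4 148.6] [11.6 63.3] 88.8 96.4 [126. 124. 118.] [209. 243.]
[445.2 187.5] [40.9 63.7] 88.8 89.4 [143. 141. 134.] [191. 241.]
[579.4 149.9] [14.6 14.4] 43.7 88.6 [169. 113.  69.] [207. 196.]
[582.3 239.2] [11.9 14.8] 89.3 83.7 [ 77. 102. 126.] [177. 196.]
```

View pics/w3.png

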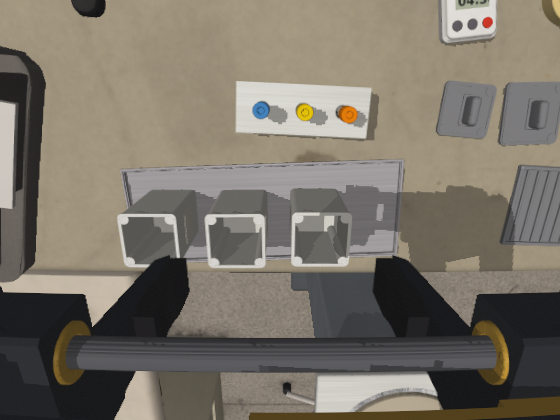

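Request:
play_rows --pt "0 0 0 0.0124 0.0037 -0.0382 0.34" --pt "0 0 0 0.0124 0.0037 -0.0382 0.34" --pt "0 0 0 0.0124 0.0037 -0.0382 0.34" --pt "0 0 0 0.0124 0.0037 -0.0382 0.34" --pt "0 0 0 0.0124 0.0037 -0.0382 0.34"

```text
time: 32.05
tcp_pos: [582.4, 238.2, 118.4]
tool_rot: [-0.001, 1.0, -0.003, -0.001]
contact_force: [-0.0, 1.0, 0.1]
gripper_width: 49.9
finger_force: 0.0
```

Request:
play_rows --pt "0 0 0 0 0 0 0.34" --pt "0 0 0 0 0 0 0.34" --pt "0 0 0 0 0 0 0.34"

```text
time: 32.35
tcp_pos: [582.8, 239.0, 122.8]
tool_rot: [-0.001, 1.0, -0.001, 0.001]
contact_force: [0.3, 0.7, -0.3]
gripper_width: 30.0
finger_force: 0.0
```

```bash
python3 - <<'E'
from h import *
log(); d=snap('wrist','w4.png')
for b in blobs(d,78,98,(560,620),(100,300),20): print(*b)
E
```

```text
32.35 q [2.030e-01 6.420e-01 1.304e+00 1.000e-03 1.192e+00 1.776e+00] p [582.8 239.  122.8] F [ 0.3  0.7 -0.3] w 30.0
y_t [-0.002 -1.    -0.001] z_t [ 0.003  0.001 -1.   ]
[581.  154.9] [25.5 16.6] 47.3 92.0 [131.  74.  15.] [430. 248.]
[583.2 198.3] [23.5 16.8] 21.5 92.6 [138. 116.  25.] [353. 246.]
[585.  242.3] [16.2 21.8] 90.0 92.5 [ 50.  84. 116.] [275. 243.]
```

View pics/w4.png

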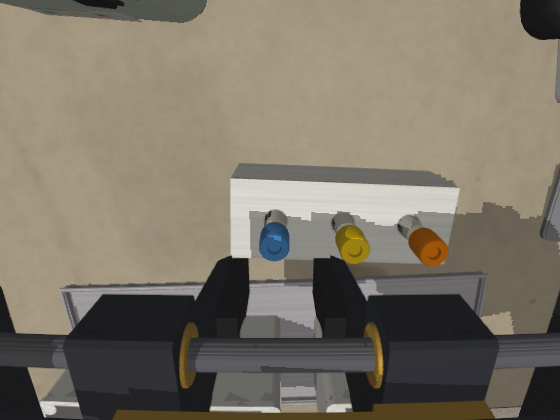

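Request:
play_rows --pt "0 0 0 0 0.002 -0.015 0.34" --pt "0 0 0 0 0 -0.02 0.34" --pt "0 0 0 0 0 -0.019 0.34" --pt "0 0 0 0 0 0 0.34"

```text
time: 32.8
tcp_pos: [580.8, 241.1, 63.7]
tool_rot: [0.0, 1.0, -0.0, -0.003]
contact_force: [-0.2, -0.5, 1.0]
gripper_width: 29.9
finger_force: 0.0
```

Request:
play_rows --pt "0 0 0 0 0 0 0" --pt "0 0 0 0 0 0 0" --pt "0 0 0 0 0 0 0" --pt "0 0 0 0 0 0 0" --newtons 12

```text
time: 33.2
tcp_pos: [582.8, 241.4, 67.2]
tool_rot: [-0.0, 1.0, -0.0, 0.001]
contact_force: [-0.9, -0.1, 3.6]
gripper_width: 16.7
finger_force: 12.0
```

Request:
play_rows --pt "0 0 0 0 0 0.02 0" --pt "0 0 0 0 0 0.03 0" --pt "0 0 0 0 0 0.035 0" --pt "0 0 0 0 0 0.035 0"

```text
time: 33.6
tcp_pos: [582.1, 241.2, 187.7]
tool_rot: [-0.0, 1.0, -0.0, -0.0]
contact_force: [0.1, -0.1, 1.3]
gripper_width: 16.9
finger_force: 12.0
```

Request:
play_rows --pt "0 0 0 -0.0349 0.0316 0 0" --pt "0 0 0 -0.0349 0.0316 0 0" --pt "0 0 0 -0.0349 0.0316 0 0" --pt "0 0 0 -0.0349 0.0316 0 0" --pt "0 0 0 0 0 0 0"

```text
time: 34.1
tcp_pos: [439.0, 370.7, 186.8]
tool_rot: [-0.0, 1.0, 0.002, -0.001]
contact_force: [0.3, -0.1, -0.8]
gripper_width: 16.5
finger_force: 12.0
```

```bash
python3 - <<'E'
from h import *
log(); d=snap('wrist','w5.png')
for b in blobs(d,96,106,(330,560),(0,480),60): print(*b)
E
```

```text
34.1 q [4.970e-01 4.640e-01 1.419e+00 1.000e-03 1.259e+00 2.063e+00] p [439.  370.7 186.8] F [ 0.3 -0.1 -0.8] w 16.5
y_t [ 0.004 -1.    -0.001] z_t [-0.001  0.001 -1.   ]
[441.6 271.3] [66.6 66.8] 0.1 101.7 [174. 171. 166.] [421. 208.]
[442.  368.3] [65.9 65.7] 0.3 101.9 [191. 188. 183.] [284. 204.]
[444.1 185.9] [66.4 53.1] 0.2 101.6 [162. 160. 154.] [524. 208.]
```

View pics/w5.png

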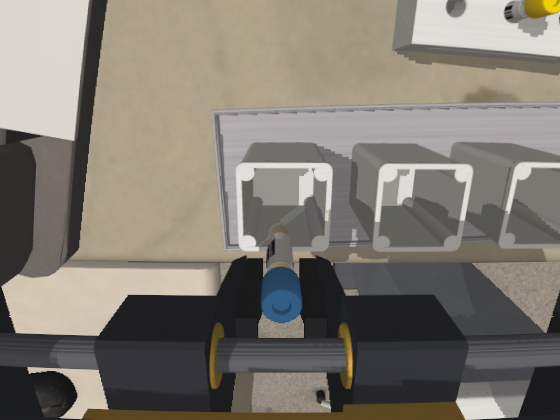

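Request:
play_rows --pt "0 0 0 0.003 -0.002 -0.02 0" --pt "0 0 0 0 0 -0.03 0" --pt "0 0 0 0 0 -0.025 0" --pt "0 0 0 0 0 -0.005 0" --pt "0 0 0 0 0 0 0"

```text
time: 34.65
tcp_pos: [446.3, 365.1, 106.1]
tool_rot: [0.0, 1.0, -0.001, -0.001]
contact_force: [0.1, 0.4, -0.4]
gripper_width: 16.8
finger_force: 12.0
```

Request:
play_rows --pt "0 0 0 0 0 0 0.34" --pt "0 0 0 0 0 0 0.34" --pt "0 0 0 0 0 0 0.34" --pt "0 0 0 0 0 0 0.34"

```text
time: 35.05
tcp_pos: [445.9, 365.7, 106.7]
tool_rot: [-0.0, 1.0, -0.0, 0.0]
contact_force: [0.1, 0.3, 1.0]
gripper_width: 30.1
finger_force: 0.0
```

Request:
play_rows --pt "0 0 0 0 0 0.04 0.34" --pt "0 0 0 0 0 0.04 0.34" --pt "0 0 0 0.0275 -0.0344 0 0.34" --pt "0 0 0 0.0275 -0.0344 0 0.34" --pt "0 0 0 0.0275 -0.0344 0 0.34"

```text
time: 35.55
tcp_pos: [529.0, 261.4, 186.8]
tool_rot: [-0.0, 1.0, 0.0, 0.0]
contact_force: [-0.1, 0.1, -0.3]
gripper_width: 30.0
finger_force: 0.0
```

Request:
play_rows --pt "0 0 0 0.0275 -0.0344 0 0.34" --pt "0 0 0 0.0275 -0.0344 0 0.34" --pt "0 0 0 0 0 -0.03 0.34" --pt "0 0 0 0 0 -0.03 0.34" --pt "0 0 0 0 0 0 0.34"

```text
time: 36.05
tcp_pos: [581.5, 193.1, 122.6]
tool_rot: [0.0, 1.0, -0.001, -0.004]
contact_force: [0.4, 0.9, -0.2]
gripper_width: 29.7
finger_force: 0.0
```

```bash
python3 - <<'E'
from h import *
log(); d=snap('wrist','w6.png')
P=cloud(d); f=d['frame'].astype(int); 
for nm,m in (('blue',(f[...,2]>f[...,0]+50)),('yel',(f[...,0]-f[...,2]>90)&(f[...,1]-f[...,2]>70)),('or',(f[...,0]-f[...,2]>90)&(f[...,0]-f[...,1]>50))):
    m=m&(d['depth']>0)
    k=m&(abs(P[...,2]-92)<5)&(P[...,0]<620); 
    if k.sum()>10: print(nm,k.sum(),((P[k].max(0)+P[k].min(0))/2).round(1))
    k=m&(P[...,0]<490)
    if k.sum()>10: print(nm,'inpot',k.sum(),P[k].mean(0).round(),P[k].max(0).round())
E
```

```text
36.05 q [0.13  0.612 1.357 0.    1.181 1.702] p [581.5 193.1 122.6] F [ 0.4  0.9 -0.2] w 29.7
y_t [-0.001 -1.     0.001] z_t [-0.008 -0.001 -1.   ]
blue 39 [447.8 365.6  88.7]
blue inpot 48 [449. 365.  88.] [453. 368.  90.]
yel 1184 [580.2 175.3  91.3]
or 657 [579.3 152.6  91.4]
```

Request:
play_rows --pt "0 0 0 -0.001 0.003 -0.015 0.34" --pt "0 0 0 0 0 -0.02 0.34" --pt "0 0 0 0 0 -0.019 0.34" --pt "0 0 0 0 0 0 0.34"

```text
time: 36.5
tcp_pos: [581.8, 196.9, 72.0]
tool_rot: [0.0, 1.0, -0.0, -0.001]
contact_force: [-0.1, 0.3, 0.8]
gripper_width: 30.1
finger_force: 0.0
```

Request:
play_rows --pt "0 0 0 0 0 0 0" --pt "0 0 0 0 0 0 0" --pt "0 0 0 0 0 0 0" --pt "0 0 0 0 0 0 0" --newtons 12

```text
time: 36.9
tcp_pos: [583.3, 196.9, 74.1]
tool_rot: [-0.0, 1.0, -0.0, 0.001]
contact_force: [0.3, 1.0, 6.9]
gripper_width: 16.9
finger_force: 12.0
```

Request:
play_rows --pt "0 0 0 0 0 0.02 0" --pt "0 0 0 0 0 0.03 0" --pt "0 0 0 0 0 0.035 0" --pt "0 0 0 0 0 0.035 0"

```text
time: 37.3
tcp_pos: [582.0, 196.7, 194.1]
tool_rot: [-0.0, 1.0, -0.0, -0.0]
contact_force: [0.5, 0.0, 1.1]
gripper_width: 17.0
finger_force: 12.0
```

Request:
play_rows --pt "0 0 0 -0.0345 0.0185 0 0" --pt "0 0 0 -0.0345 0.0185 0 0" --pt "0 0 0 -0.0345 0.0185 0 0" --pt "0 0 0 -0.0345 0.0185 0 0" --pt "0 0 0 0 0 0 0"

```text
time: 37.8
tcp_pos: [441.1, 272.4, 193.1]
tool_rot: [-0.0, 1.0, 0.001, -0.0]
contact_force: [-0.1, -0.4, -0.8]
gripper_width: 17.4
finger_force: 12.0
```

```bash
python3 - <<'E'
from h import *
log(); d=snap('wrist','w7.png')
for b in blobs(d,96,106,(330,560),(0,480),60): print(*b)
E
```

```text
37.8 q [3.270e-01 3.390e-01 1.585e+00 1.000e-03 1.218e+00 1.894e+00] p [441.1 272.4 193.1] F [-0.1 -0.4 -0.8] w 17.4
y_t [ 0.003 -1.    -0.001] z_t [-0.001  0.001 -1.   ]
[441.9 271.3] [66.1 65.7] 0.2 101.9 [197. 195. 190.] [282. 204.]
[442.1 367.6] [65.9 67.1] 0.5 101.8 [198. 196. 191.] [149. 206.]
[443.9 176.7] [66.8 66.9] 89.8 101.7 [179. 177. 172.] [412. 204.]
```

Request:
play_rows --pt "0 0 0 0 -0.001 -0.025 0" --pt "0 0 0 0 0 -0.03 0" --pt "0 0 0 0 0 -0.025 0" --pt "0 0 0 0 0 -0.006 0" --pt "0 0 0 0 0 0 0"

```text
time: 38.35
tcp_pos: [444.8, 269.2, 106.1]
tool_rot: [0.0, 1.0, -0.001, -0.001]
contact_force: [0.4, -0.1, 0.7]
gripper_width: 17.1
finger_force: 12.0
```

Request:
play_rows --pt "0 0 0 0 0 0 0.34" --pt "0 0 0 0 0 0 0.34" --pt "0 0 0 0 0 0 0.34" --pt "0 0 0 0 0 0 0.34"

```text
time: 38.75
tcp_pos: [444.4, 269.7, 106.7]
tool_rot: [-0.0, 1.0, -0.0, 0.0]
contact_force: [0.3, -0.1, 0.8]
gripper_width: 30.1
finger_force: 0.0
```

Request:
play_rows --pt "0 0 0 0 0 0.04 0.34" --pt "0 0 0 0 0 0.04 0.34" --pt "0 0 0 0.0347 -0.03 0 0.34" --pt "0 0 0 0.0347 -0.03 0 0.34" --pt "0 0 0 0.0347 -0.03 0 0.34"

```text
time: 39.25
tcp_pos: [549.4, 178.6, 186.8]
tool_rot: [-0.0, 1.0, -0.0, 0.0]
contact_force: [0.6, 1.4, 0.2]
gripper_width: 29.8
finger_force: 0.0
```

Request:
play_rows --pt "0 0 0 0.0347 -0.03 0 0.34" --pt "0 0 0 0 0 -0.03 0.34" --pt "0 0 0 0 0 -0.03 0.34" --pt "0 0 0 0 0 0 0.34" --pt "0 0 0 0 0 0 0.34"

```text
time: 39.75
tcp_pos: [583.2, 149.8, 127.0]
tool_rot: [-0.0, 1.0, -0.0, -0.0]
contact_force: [0.4, 0.1, 0.6]
gripper_width: 29.7
finger_force: 0.0
```

```bash
cat > tub.py <<'E'
from h import *
log(); d=snap('wrist','w8.png')
P=cloud(d); f=d['frame'].astype(int)
for nm,m in (('blue',(f[...,2]>f[...,0]+50)),('yel',(f[...,0]-f[...,2]>90)&(f[...,1]>f[...,0]*.75)),('or',(f[...,0]-f[...,2]>90)&(f[...,1]<f[...,0]*.7))):
    m=m&(d['depth']>0)
    k=m&(abs(P[...,2]-92)<5)&(P[...,0]<620)&(P[...,0]>540)
    if k.sum()>10: print(nm,k.sum(),((P[k].max(0)+P[k].min(0))/2).round(1))
    k=m&(P[...,0]<490)
    if k.sum()>10: print(nm,'inpot',k.sum(),P[k].mean(0).round(),P[k].max(0).round())
E
python3 tub.py
```

```text
39.75 q [0.057 0.582 1.396 0.    1.164 1.628] p [583.2 149.8 127. ] F [0.4 0.1 0.6] w 29.7
y_t [-0.001 -1.    -0.   ] z_t [-0.  0. -1.]
or 703 [579.6 152.5  91.4]
```

Request:
play_rows --pt "0 0 0 -0.003 0.002 -0.017 0.34" --pt "0 0 0 0 0 -0.02 0.34" --pt "0 0 0 0 0 -0.02 0.34" --pt "0 0 0 0 0 0 0.34"

```text
time: 40.2
tcp_pos: [579.5, 151.8, 68.8]
tool_rot: [0.0, 1.0, -0.0, -0.001]
contact_force: [-1.1, 0.8, -0.4]
gripper_width: 30.1
finger_force: 0.0
```

Request:
play_rows --pt "0 0 0 0 0 0 0" --pt "0 0 0 0 0 0 0" --pt "0 0 0 0 0 0 0" --pt "0 0 0 0 0 0 0" --newtons 12

```text
time: 40.6
tcp_pos: [581.1, 151.8, 71.0]
tool_rot: [-0.0, 1.0, -0.0, 0.001]
contact_force: [-0.8, -0.4, 6.8]
gripper_width: 16.9
finger_force: 12.0
```

Request:
play_rows --pt "0 0 0 0 0 0.02 0" --pt "0 0 0 0 0 0.03 0" --pt "0 0 0 0 0 0.035 0" --pt "0 0 0 0 0 0.035 0"

```text
time: 41.0
tcp_pos: [579.8, 151.6, 191.0]
tool_rot: [-0.0, 1.0, -0.0, -0.0]
contact_force: [0.3, 0.3, -0.6]
gripper_width: 16.7
finger_force: 12.0
```

Request:
play_rows --pt "0 0 0 -0.034 0.0063 0 0" --pt "0 0 0 -0.034 0.0063 0 0" --pt "0 0 0 -0.034 0.0063 0 0" --pt "0 0 0 -0.034 0.0063 0 0" --pt "0 0 0 0 0 0 0"

```text
time: 41.5
tcp_pos: [441.1, 177.6, 189.9]
tool_rot: [-0.0, 1.0, 0.0, -0.001]
contact_force: [0.2, 0.6, 0.2]
gripper_width: 16.9
finger_force: 12.0
```

```bash
python3 - <<'E'
from h import *
log(); d=snap('wrist','w9.png')
for b in blobs(d,96,106,(330,560),(0,480),60): print(*b)
E
```

```text
41.5 q [0.135 0.252 1.713 0.    1.178 1.705] p [441.1 177.6 189.9] F [0.2 0.6 0.2] w 16.9
y_t [ 0.001 -1.    -0.   ] z_t [-0.001  0.    -1.   ]
[442.  362.9] [61.9 66.2] 89.5 101.8 [182. 180. 176.] [ 40. 212.]
[441.8 270.9] [66.8 66.9] 0.4 101.8 [196. 194. 189.] [151. 208.]
[444.2 176.8] [65.8 65.6] 0.1 101.9 [197. 195. 190.] [282. 203.]
```

Request:
play_rows --pt "0 0 0 0.001 0 -0.025 0" --pt "0 0 0 0 0 -0.03 0" --pt "0 0 0 0 0 -0.023 0" --pt "0 0 0 0 0 -0.005 0" --pt "0 0 0 0 0 0 0"

```text
time: 42.05
tcp_pos: [445.7, 176.7, 106.2]
tool_rot: [0.0, 1.0, -0.001, -0.001]
contact_force: [0.4, 0.0, -0.5]
gripper_width: 16.7
finger_force: 12.0
```

Request:
play_rows --pt "0 0 0 0 0 0 0.34" --pt "0 0 0 0 0 0 0.34" --pt "0 0 0 0 0 0 0.34" --pt "0 0 0 0 0 0 0.34"

```text
time: 42.45
tcp_pos: [445.2, 176.9, 106.7]
tool_rot: [-0.0, 1.0, -0.0, 0.0]
contact_force: [0.2, -0.3, -0.9]
gripper_width: 30.1
finger_force: 0.0
```

Request:
play_rows --pt "0 0 0 0 0 0.04 0.34" --pt "0 0 0 0 0 0.04 0.34" --pt "0 0 0 0.011 -0.038 0.015 0.34" --pt "0 0 0 0.011 -0.038 0.015 0.34" --pt "0 0 0 0.011 -0.038 0.015 0.34"

```text
time: 42.95
tcp_pos: [478.2, 61.6, 232.3]
tool_rot: [0.0, 1.0, -0.0, 0.0]
contact_force: [0.5, 0.8, 0.4]
gripper_width: 29.5
finger_force: 0.0
```

Request:
play_rows --pt "0 0 0 0.011 -0.038 0.015 0.34" --pt "0 0 0 0.011 -0.038 0.015 0.34" --pt "0 0 0 0 0 0 0.34" --pt "0 0 0 0 0 0 0.34"

```text
time: 43.35
tcp_pos: [499.9, -13.5, 261.1]
tool_rot: [-0.0, 1.0, -0.001, -0.0]
contact_force: [0.4, 0.3, -0.6]
gripper_width: 30.1
finger_force: 0.0
```

```bash
cat > lid.py <<'E'
from h import *
log(); import sys
d=snap('wrist',sys.argv[1])
print('wrist plates')
for b in blobs(d,7,18,(520,660),(-480,100),150): print(*b)
print('handles')
for b in blobs(d,27,41,(520,660),(-480,100),30): print(*b)
d=snap('top'); print('top')
for b in blobs(d,6,18,(520,660),(-480,100),60): print(*b[:4])
for b in blobs(d,90,125,(380,500),(60,460),20): print(*b[:4])
E
python3 lid.py w10.png
```

```text
43.35 q [-0.262  0.242  1.532  0.     1.368  1.311] p [499.9 -13.5 261.1] F [ 0.4  0.3 -0.6] w 30.1
y_t [-0.002 -1.    -0.   ] z_t [-0.001  0.    -1.   ]
wrist plates
[ 578.  -271.2] [69.2 66.8] 80.0 14.1 [137. 135. 136.] [513.  96.]
[580.6 -10.5] [66.5 65.3] 85.9 14.3 [140. 138. 140.] [278.  91.]
[578.3 -98.6] [78.4 78.8] 1.8 14.2 [141. 139. 140.] [360.  93.]
[ 594.7 -184.7] [54.4 55.8] 1.2 14.3 [138. 136. 136.] [440.  78.]
handles
[ 578.1 -269.6] [16.3 33.9] 81.4 34.5 [123. 122. 123.] [524.  97.]
[577.8 -96.9] [32.6 13.2] 1.2 35.1 [123. 122. 123.] [362.  94.]
[581.  -10.5] [11.9 33.4] 85.7 35.5 [125. 124. 126.] [277.  91.]
[ 594.9 -183.2] [33.2 14.8] 2.3 34.9 [123. 122. 124.] [447.  78.]
top
[596.5 -14.1] [64.4 33.9] 88.4 12.7
[ 579.5 -272.5] [67.  66.2] 80.4 12.6
[ 581.1 -101.4] [75.  77.5] 2.5 12.6
[ 596.4 -185. ] [53.  53.8] 2.8 12.6
[ 588.8 -362.1] [64.7 64.8] 80.3 12.6
[414.9 348.4] [14.4 37.2] 24.9 94.3
[432.  393.8] [12.1 40.8] 89.1 94.6
[464.5 339.9] [ 8.9 14.6] 89.2 97.8
[465.5 393.8] [12.1 14.6] 89.3 93.0
[440.9 249.2] [20.5 63.5] 88.8 96.2
[441.6 297.5] [64.2 13.7] 2.1 93.7
[444.4 148.6] [11.6 63.2] 88.8 96.9
[471.2 187.7] [37.9 11.6] 88.7 93.8
```

View pics/w10.png

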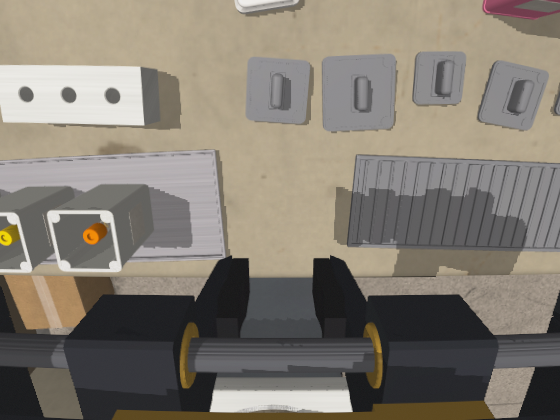

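Request:
play_rows --pt "0 0 -0.86 0.0161 0.0006 -0.0402 0.34" --pt "0 0 -0.86 0.0161 0.0006 -0.0402 0.34" --pt "0 0 -0.86 0.0161 0.0006 -0.0402 0.34" --pt "0 0 -0.86 0.0161 0.0006 -0.0402 0.34" --pt "0 0 -0.86 0.0161 0.0006 -0.0402 0.34"

```text
time: 43.95
tcp_pos: [580.5, -8.5, 58.3]
tool_rot: [-0.0, 0.999, -0.037, -0.001]
contact_force: [0.1, -0.5, -0.0]
gripper_width: 29.9
finger_force: 0.0
```

Request:
play_rows --pt "0 0 0 0 0 0 0.34" --pt "0 0 0 0 0 0 0.34"

```text
time: 44.15
tcp_pos: [580.1, -9.2, 60.6]
tool_rot: [-0.0, 0.999, -0.037, -0.001]
contact_force: [0.8, 0.1, 1.0]
gripper_width: 30.1
finger_force: 0.0
```

```bash
python3 - <<'E'
from h import *
log(); d=snap('wrist','w11.png')
for b in blobs(d,7,18,(520,660),(-480,100),150): print(*b)
print('handles')
for b in blobs(d,27,41,(520,660),(-480,100),30): print(*b)
E
```

```text
44.15 q [-0.218  0.624  1.522 -0.     0.997  1.427] p [580.1  -9.2  60.6] F [0.8 0.1 1. ] w 30.1
y_t [-0.074 -0.997 -0.   ] z_t [-0.002  0.    -1.   ]
[581.3 -10.3] [66.2 66.6] 85.8 14.2 [110. 109. 110.] [283. 228.]
[578.9 -97.8] [79.5 78.7] 2.7 14.1 [118. 117. 118.] [428. 221.]
[ 594.2 -165. ] [57.1 24.4] 10.3 14.1 [122. 121. 122.] [543. 192.]
handles
[583.2 -10.3] [11.8 34.9] 85.2 35.3 [91. 90. 91.] [282. 245.]
[580.5 -96. ] [35.5 14.1] 2.9 35.1 [85. 84. 85.] [440. 237.]
```

Request:
play_rows --pt "0 0 0 0.0014 -0.001 -0.015 0.34" --pt "0 0 0 0 0 -0.015 0.34" --pt "0 0 0 0 0 -0.0135 0.34" --pt "0 0 0 0 0 0 0.34"

```text
time: 44.6
tcp_pos: [580.6, -11.0, 14.5]
tool_rot: [-0.0, 0.999, -0.038, -0.002]
contact_force: [-0.2, -0.0, 0.4]
gripper_width: 30.2
finger_force: 0.0
```

Request:
play_rows --pt "0 0 0 0 0 0 0" --pt "0 0 0 0 0 0 0" --pt "0 0 0 0 0 0 0" --pt "0 0 0 0 0 0 0" --newtons 35

```text
time: 45.0
tcp_pos: [582.2, -11.2, 17.2]
tool_rot: [0.0, 0.999, -0.038, 0.0]
contact_force: [-0.2, 0.2, 2.0]
gripper_width: 11.6
finger_force: 35.0
```

Request:
play_rows --pt "0 0 0 0 0 0.02 0" --pt "0 0 0 0 0 0.04 0" --pt "0 0 0 0 0 0.045 0" --pt "0 0 0 0 0 0.045 0"

```text
time: 45.4
tcp_pos: [581.6, -11.1, 168.4]
tool_rot: [-0.0, 0.999, -0.038, -0.001]
contact_force: [1.1, 0.1, -1.0]
gripper_width: 11.9
finger_force: 35.0
```

```bash
python3 - <<'E'
from plan import *
from h import *
log()
plan([((443.9,176.8,170),down(-90),None)])
E
```

```text
45.4 q [-0.22   0.497  1.418 -0.     1.228  1.426] p [581.6 -11.1 168.4] F [ 1.1  0.1 -1. ] w 11.9
y_t [-0.076 -0.997 -0.   ] z_t [-0.001  0.    -1.   ]
5 x [-0.0, -0.01, 0.87, -0.0275, 0.0376, 0.0003] | ratio 0.51 minq5 1.13  q [0.13 0.28 1.73 0.   1.13 1.7 ] tcp [444.1 176.9 169.9] w [444. 177. 418.]
```

Request:
play_rows --pt "0 0 0.87 -0.0275 0.0376 0 0" --pt "0 0 0.87 -0.0275 0.0376 0 0" --pt "0 0 0.87 -0.0275 0.0376 0 0" --pt "0 0 0.87 -0.0275 0.0376 0 0" --pt "0 0 0.87 -0.0275 0.0376 0 0"

```text
time: 45.9
tcp_pos: [443.1, 178.0, 166.9]
tool_rot: [-0.0, 1.0, 0.0, -0.0]
contact_force: [0.6, 0.1, -0.7]
gripper_width: 11.8
finger_force: 35.0
```

Request:
play_rows --pt "0 0 0 0 0 0 0" --pt "0 0 0 0 0 0 0" --pt "0 0 0 0 0 0 0"

```text
time: 46.2
tcp_pos: [445.0, 176.2, 166.8]
tool_rot: [0.0, 1.0, -0.0, -0.0]
contact_force: [-0.4, -0.2, -1.0]
gripper_width: 11.8
finger_force: 35.0
```

```bash
cat > hov.py <<'E'
from h import *
import sys
log(); d=snap('wrist',sys.argv[1]); s=observe(); z=s['tcp_pos'][2]
print('plate'); x,y=s['tcp_pos'][:2]
for b in blobs(d,z-9,z+2,(x-60,x+60),(y-60,y+60),100,zp=z-4): print(*b)
print('rim')
for b in blobs(d,97,106,(330,560),(0,480),60): print(*b)
E
python3 hov.py w12.png
```

```text
46.2 q [ 0.132  0.285  1.736 -0.     1.121  1.703] p [445.  176.2 166.8] F [-0.4 -0.2 -1. ] w 11.8
y_t [-0.001 -1.     0.   ] z_t [-0. -0. -1.]
plate
[413.4 175.6] [16.1  6.2] 90.0 163.8 [115. 112. 110.] [282. 326.]
[453.7 175.6] [66.8 47. ] 90.0 163.9 [118. 117. 119.] [282. 246.]
rim
[441.9 354. ] [43.3 66.4] 89.5 101.8 [184. 182. 177.] [ 30. 230.]
[442.1 270.8] [66.7 67.2] 0.2 101.8 [194. 192. 187.] [137. 225.]
[467.1 176.8] [65.6 19.6] 90.0 102.0 [212. 210. 206.] [279. 186.]
```

View pics/w12.png

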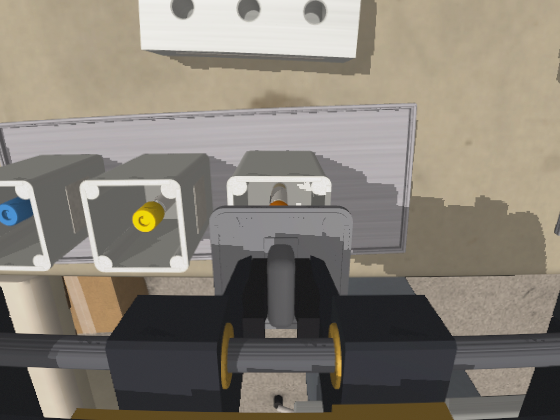

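Request:
play_rows --pt "0 0 0 0 0.001 -0.015 0" --pt "0 0 0 0 0 -0.015 0" --pt "0 0 0 0 0 -0.01 0" --pt "0 0 0 0 0 0 0"

```text
time: 46.65
tcp_pos: [444.2, 177.1, 125.5]
tool_rot: [0.0, 1.0, -0.001, -0.002]
contact_force: [-1.3, -0.4, -0.5]
gripper_width: 11.6
finger_force: 35.0
```

Request:
play_rows --pt "0 0 0 0 0 -0.004 0" --pt "0 0 0 0 0 -0.004 0" --pt "0 0 0 0 0 0 0"

```text
time: 46.95
tcp_pos: [444.4, 177.8, 118.5]
tool_rot: [0.0, 1.0, -0.0, -0.0]
contact_force: [0.4, -0.1, -0.9]
gripper_width: 11.6
finger_force: 35.0
```

Request:
play_rows --pt "0 0 0 0 0 -0.003 0" --pt "0 0 0 0 0 -0.003 0" --pt "0 0 0 0 0 0 0"

```text
time: 47.25
tcp_pos: [444.2, 177.8, 112.3]
tool_rot: [0.0, 1.0, 0.0, -0.001]
contact_force: [-0.2, 0.2, -0.0]
gripper_width: 11.5
finger_force: 35.0
```

```bash
python3 hov.py w13.png
```

```text
47.25 q [0.135 0.36  1.796 0.    0.987 1.706] p [444.2 177.8 112.3] F [-0.2  0.2 -0. ] w 11.5
y_t [ 0. -1.  0.] z_t [-0.001 -0.    -1.   ]
plate
[453.  177.2] [46.9 66.7] 0.0 109.4 [118. 117. 119.] [281. 246.]
rim
[442.1 270.9] [67.1 67.2] 0.5 101.8 [185. 183. 178.] [ 93. 254.]
[475.4 176.4] [63.7  5.3] 89.1 102.0 [156. 154. 150.] [283. 204.]
```

Request:
play_rows --pt "0 0 0 0 0 -0.0015 0" --pt "0 0 0 0 0 -0.001 0" --pt "0 0 0 0 0 0 0"

```text
time: 47.6
tcp_pos: [444.4, 177.8, 110.1]
tool_rot: [-0.0, 1.0, -0.0, -0.0]
contact_force: [0.8, -0.3, -1.2]
gripper_width: 11.9
finger_force: 35.0
```

Request:
play_rows --pt "0 0 0 0 0 -0.001 0" --pt "0 0 0 0 0 0 0"

```text
time: 47.8
tcp_pos: [444.5, 177.9, 109.2]
tool_rot: [-0.0, 1.0, 0.0, -0.0]
contact_force: [-1.1, -0.8, -0.5]
gripper_width: 12.4
finger_force: 35.0
```

Request:
play_rows --pt "0 0 0 0 0 -0.001 0" --pt "0 0 0 0 0 0 0"

```text
time: 48.0
tcp_pos: [444.7, 177.9, 109.2]
tool_rot: [-0.0, 1.0, 0.0, 0.0]
contact_force: [-3.4, -1.8, 11.0]
gripper_width: 11.6
finger_force: 35.0
```

Request:
play_rows --pt "0 0 0 0 0 0 0.34" --pt "0 0 0 0 0 0 0.34" --pt "0 0 0 0 0 0 0.34"

```text
time: 48.3
tcp_pos: [444.3, 177.8, 108.0]
tool_rot: [-0.0, 1.0, -0.0, -0.001]
contact_force: [0.3, 0.2, 0.4]
gripper_width: 30.0
finger_force: 0.0
```

Request:
play_rows --pt "0 0 0 0 0 0.02 0.34" --pt "0 0 0 0 0 0.04 0.34" --pt "0 0 0 0.006 -0.038 0.015 0.34" --pt "0 0 0 0.008 -0.045 0.01 0.34" --pt "0 0 0 0.008 -0.045 0.01 0.34"

```text
time: 48.8
tcp_pos: [466.4, 48.5, 203.7]
tool_rot: [0.0, 1.0, 0.001, -0.0]
contact_force: [0.7, -0.6, 0.4]
gripper_width: 29.9
finger_force: 0.0
```

```bash
python3 hov.py w14.png; python3 lid.py w14b.png
```

```text
48.8 q [-0.147  0.222  1.712 -0.     1.207  1.423] p [466.4  48.5 203.7] F [ 0.7 -0.6  0.4] w 29.9
y_t [ 0.001 -1.     0.   ] z_t [-0. -0. -1.]
plate
rim
[442.2 259.5] [66.4 49. ] 1.2 101.7 [196. 193. 188.] [ 28. 236.]
[458.9 159.1] [85.6 43.8] 42.5 102.4 [121. 120. 120.] [134. 213.]
48.85 q [-0.157  0.222  1.708 -0.002  1.208  1.418] p [468.2  43.  205.1] F [ 2.  -4.6  1. ] w 30.1
y_t [-0.003 -1.     0.003] z_t [ 0.002 -0.003 -1.   ]
wrist plates
[578.3 -97.9] [78.5 79.7] 2.9 14.2 [140. 138. 139.] [434.  59.]
[ 595.1 -183.8] [54.2 56.8] 1.6 14.3 [133. 131. 131.] [527.  43.]
handles
[577.7 -96.4] [33.3 14.3] 3.5 35.0 [123. 122. 123.] [443.  59.]
[ 594.5 -181.9] [34.3 16.6] 0.9 34.7 [119. 118. 120.] [540.  41.]
top
[ 579.5 -272.6] [67.  66.2] 80.4 12.5
[ 580. -101.] [77.8 77.8] 2.5 12.5
[ 596.7 -185. ] [53.5 53.9] 2.8 12.2
[ 588.8 -362.1] [64.7 65.7] 80.3 12.6
[414.9 348.5] [14.4 37.2] 24.9 94.1
[432.  394.8] [ 9.  40.8] 89.1 96.2
[464.5 340.1] [ 8.9 14.6] 89.2 97.1
[465.5 394.5] [12.1 14.7] 89.3 90.9
[441.  253.6] [29.3 63.5] 88.8 96.0
[456.3 298.4] [11.9 34.8] 89.0 92.2
[444.  187.9] [40.5 65.8] 88.8 105.1
```

Request:
play_rows --pt "0 0 -1.19 0.0138 -0.0392 0 0.34" --pt "0 0 -1.19 0.0138 -0.0392 0 0.34" --pt "0 0 -1.19 0.0138 -0.0392 0 0.34" --pt "0 0 -1.19 0.0138 -0.0392 0 0.34"

```text
time: 49.35
tcp_pos: [522.0, -107.1, 202.6]
tool_rot: [-0.0, 0.999, -0.041, -0.001]
contact_force: [0.4, -0.0, -0.4]
gripper_width: 30.2
finger_force: 0.0
```

Request:
play_rows --pt "0 0 -1.19 0.0138 -0.0392 0 0.34" --pt "0 0 -1.19 0.0138 -0.0392 -0.02 0.34" --pt "0 0 -1.19 0.0138 -0.0392 -0.025 0.34" --pt "0 0 -1.19 0.0138 -0.0392 -0.025 0.34"

```text
time: 49.75
tcp_pos: [577.6, -263.7, 131.7]
tool_rot: [-0.0, 0.997, -0.083, -0.001]
contact_force: [-0.2, 0.3, -0.2]
gripper_width: 30.0
finger_force: 0.0
```

Request:
play_rows --pt "0 0 0 0 0 -0.04 0.34" --pt "0 0 0 0 0 -0.033 0.34" --pt "0 0 0 0 0 0 0.34" --pt "0 0 0 0 0 0 0.34"

```text
time: 50.15
tcp_pos: [577.4, -262.7, 60.7]
tool_rot: [-0.0, 0.997, -0.082, -0.0]
contact_force: [-0.2, 0.6, 1.3]
gripper_width: 30.2
finger_force: 0.0
```

```bash
python3 - <<'E'
from h import *
log(); d=snap('wrist','w15.png')
for b in blobs(d,7,18,(520,660),(-480,100),150): print(*b)
print('handles')
for b in blobs(d,27,41,(520,660),(-480,100),30): print(*b)
E
```

```text
50.15 q [-0.611  0.725  1.334 -0.     1.083  1.124] p [ 577.4 -262.7   60.7] F [-0.2  0.6  1.3] w 30.2
y_t [-0.164 -0.986 -0.   ] z_t [-0.001  0.    -1.   ]
[ 578.9 -104.1] [79.1 72.4] 2.6 14.3 [134. 132. 134.] [ 44. 268.]
[ 578.5 -271.8] [66.2 66.4] 80.6 14.3 [114. 113. 114.] [294. 227.]
[ 595.5 -185.6] [55.1 55.8] 1.5 14.5 [135. 133. 135.] [149. 224.]
[ 588. -361.] [67.7 66.7] 81.2 14.2 [130. 129. 130.] [443. 189.]
handles
[ 579.8 -102.7] [17.7 35.9] 86.3 33.7 [ 99.  98. 100.] [ 13. 284.]
[ 580.2 -271.8] [11.8 34.8] 80.8 35.3 [91. 90. 91.] [296. 242.]
[ 597.  -187.2] [34.4 14.8] 2.5 35.2 [115. 114. 116.] [136. 238.]
[ 589.4 -359.2] [14.7 34.2] 80.9 35.1 [98. 97. 98.] [458. 201.]
```

Request:
play_rows --pt "0 0 0 0.0016 -0.009 0 0.34" --pt "0 0 0 0 0 -0.015 0.34" --pt "0 0 0 0 0 -0.015 0.34" --pt "0 0 0 0 0 -0.0135 0.34" --pt "0 0 0 0 0 0 0.34"

```text
time: 50.7
tcp_pos: [577.8, -272.3, 14.5]
tool_rot: [-0.001, 0.997, -0.083, -0.001]
contact_force: [0.2, 0.6, 0.0]
gripper_width: 30.0
finger_force: 0.0
```

Request:
play_rows --pt "0 0 0 0 0 0 0" --pt "0 0 0 0 0 0 0" --pt "0 0 0 0 0 0 0" --pt "0 0 0 0 0 0 0" --newtons 35

```text
time: 51.1
tcp_pos: [578.4, -272.7, 16.6]
tool_rot: [-0.0, 0.997, -0.083, -0.0]
contact_force: [0.7, 0.6, -0.2]
gripper_width: 11.5
finger_force: 35.0
```

Request:
play_rows --pt "0 0 0 0 0 0.02 0" --pt "0 0 0 0 0 0.04 0" --pt "0 0 0 0 0 0.045 0" --pt "0 0 0 0 0 0.05 0"

```text
time: 51.5
tcp_pos: [577.9, -272.4, 172.7]
tool_rot: [-0.0, 0.997, -0.083, -0.001]
contact_force: [0.2, -0.5, 0.0]
gripper_width: 11.7
finger_force: 35.0
```

```bash
python3 - <<'E'
from plan import *
from h import *
log()
plan([((510,0,172),down(-94),None),((442.5,271,170),down(-90),None)])
E
```

```text
51.5 q [-0.623  0.618  1.209 -0.     1.317  1.114] p [ 577.9 -272.4  172.7] F [ 0.2 -0.5  0. ] w 11.7
y_t [-0.165 -0.986 -0.001] z_t [-0.002  0.001 -1.   ]
6 x [-0.01, -0.02, 0.92, -0.0113, 0.0454, -0.0001] | ratio 0.50 minq5 1.16  q [-0.23  0.34  1.64 -0.    1.16  1.41] tcp [510.1   0.  172.1] w [510.   0. 420.]
6 x [-0.0, -0.0, 0.67, -0.0113, 0.0452, -0.0004] | ratio 0.57 minq5 1.14  q [0.32 0.36 1.62 0.   1.16 1.89] tcp [442.3 271.2 169.7] w [442. 271. 418.]
```

Request:
play_rows --pt "0 0 0.92 -0.0113 0.0454 0 0" --pt "0 0 0.92 -0.0113 0.0454 0 0" --pt "0 0 0.92 -0.0113 0.0454 0 0" --pt "0 0 0.92 -0.0113 0.0454 0 0" --pt "0 0 0.92 -0.0113 0.0454 0 0"

```text
time: 52.0
tcp_pos: [521.1, -44.1, 171.8]
tool_rot: [0.0, 0.999, -0.043, -0.0]
contact_force: [1.0, -0.3, -1.3]
gripper_width: 11.6
finger_force: 35.0
```

Request:
play_rows --pt "0 0 0.92 -0.0113 0.0454 0 0" --pt "0 0 0.67 -0.0113 0.0452 0 0" --pt "0 0 0.67 -0.0113 0.0452 0 0" --pt "0 0 0.67 -0.0113 0.0452 0 0"

```text
time: 52.4
tcp_pos: [475.9, 136.9, 171.9]
tool_rot: [-0.0, 1.0, -0.017, -0.0]
contact_force: [1.5, 0.4, -0.6]
gripper_width: 11.9
finger_force: 35.0
```

Request:
play_rows --pt "0 0 0.67 -0.0113 0.0452 0 0" --pt "0 0 0.67 -0.0113 0.0452 0 0" --pt "0 0 0.67 -0.0113 0.0452 0 0" --pt "0 0 0 0 0 0 0" --pt "0 0 0 0 0 0 0"

```text
time: 52.9
tcp_pos: [442.4, 271.4, 171.6]
tool_rot: [0.0, 1.0, 0.001, -0.0]
contact_force: [0.2, -0.8, -0.4]
gripper_width: 11.7
finger_force: 35.0
```

```bash
python3 hov.py w16.png
```

```text
52.9 q [0.324 0.363 1.612 0.    1.168 1.893] p [442.4 271.4 171.6] F [ 0.2 -0.8 -0.4] w 11.7
y_t [ 0.002 -1.     0.   ] z_t [-0.001 -0.    -1.   ]
plate
[451.6 270.8] [47.9 67.1] 0.1 169.5 [122. 121. 123.] [282. 245.]
rim
[464.7 271.5] [20.6 65.6] 0.1 101.9 [215. 213. 209.] [280. 183.]
[441.9 367.8] [66.4 67.1] 0.0 101.9 [201. 199. 194.] [136. 218.]
[468.8 187.6] [35.9 75.7] 31.6 105.0 [126. 124. 123.] [410. 185.]
```

Request:
play_rows --pt "0 0 0 0 0.0007 -0.016 0" --pt "0 0 0 0 0 -0.016 0" --pt "0 0 0 0 0 -0.014 0" --pt "0 0 0 0 0 0 0"

```text
time: 53.35
tcp_pos: [442.6, 269.9, 124.2]
tool_rot: [0.001, 1.0, -0.001, -0.002]
contact_force: [-0.3, 0.6, -0.7]
gripper_width: 11.8
finger_force: 35.0
```

Request:
play_rows --pt "0 0 0 0 0 -0.004 0" --pt "0 0 0 0 0 -0.004 0" --pt "0 0 0 0 0 -0.004 0" --pt "0 0 0 0 0 0 0"

```text
time: 53.75
tcp_pos: [442.7, 271.4, 113.4]
tool_rot: [0.0, 1.0, 0.0, -0.001]
contact_force: [-0.1, -0.1, 0.5]
gripper_width: 11.6
finger_force: 35.0
```

Request:
play_rows --pt "0 0 0 0 0 -0.002 0" --pt "0 0 0 0 0 0 0"

```text
time: 53.95
tcp_pos: [442.8, 271.6, 111.6]
tool_rot: [0.0, 1.0, 0.0, -0.0]
contact_force: [0.2, -0.8, -1.2]
gripper_width: 11.2
finger_force: 35.0
```

```bash
python3 -c "
from h import *
log()"
```

```text
53.95 q [0.324 0.439 1.676 0.    1.027 1.894] p [442.8 271.6 111.6] F [ 0.2 -0.8 -1.2] w 11.2
y_t [ 0. -1.  0.] z_t [-0.001 -0.    -1.   ]
```

Request:
play_rows --pt "0 0 0 0 0 -0.0015 0" --pt "0 0 0 0 0 -0.001 0" --pt "0 0 0 0 0 0 0"

```text
time: 54.25
tcp_pos: [442.8, 271.5, 109.0]
tool_rot: [0.0, 1.0, 0.0, -0.0]
contact_force: [-0.1, 0.7, -0.5]
gripper_width: 11.7
finger_force: 35.0
```

Request:
play_rows --pt "0 0 0 0 0 -0.001 0" --pt "0 0 0 0 0 0 0"

```text
time: 54.45
tcp_pos: [443.0, 271.6, 108.4]
tool_rot: [-0.0, 1.0, 0.0, -0.0]
contact_force: [0.1, -0.7, 2.4]
gripper_width: 11.6
finger_force: 35.0
```

Request:
play_rows --pt "0 0 0 0 0 -0.0007 0" --pt "0 0 0 0 0 0 0"

```text
time: 54.65
tcp_pos: [443.1, 271.6, 108.4]
tool_rot: [-0.0, 1.0, 0.0, 0.0]
contact_force: [-3.3, -1.3, 8.9]
gripper_width: 11.5
finger_force: 35.0
```

Request:
play_rows --pt "0 0 0 0 0 0 0.34" --pt "0 0 0 0 0 0 0.34" --pt "0 0 0 0 0 0 0.34"

```text
time: 54.95
tcp_pos: [442.7, 271.5, 107.2]
tool_rot: [0.0, 1.0, 0.0, -0.001]
contact_force: [-0.6, 0.3, -0.1]
gripper_width: 29.7
finger_force: 0.0
```

Request:
play_rows --pt "0 0 0 0 0 0.02 0.34" --pt "0 0 0 0 0 0.04 0.34" --pt "0 0 -0.65 0.0104 -0.0452 0.02 0.34" --pt "0 0 -0.65 0.0104 -0.0452 0.01 0.34" --pt "0 0 -0.65 0.0104 -0.0452 0 0.34"

```text
time: 55.45
tcp_pos: [474.5, 135.1, 198.7]
tool_rot: [-0.0, 1.0, -0.017, 0.001]
contact_force: [1.4, 0.2, -0.2]
gripper_width: 29.8
finger_force: 0.0
```

Request:
play_rows --pt "0 0 -0.65 0.0104 -0.0452 0 0.34" --pt "0 0 -0.65 0.0104 -0.0452 0 0.34" --pt "0 0 -0.65 0.0104 -0.0452 0 0.34" --pt "0 0 -0.65 0.0104 -0.0452 0 0.34" --pt "0 0 -0.65 0.0104 -0.0452 0 0.34"

```text
time: 55.95
tcp_pos: [526.0, -91.6, 197.2]
tool_rot: [-0.0, 0.999, -0.046, -0.0]
contact_force: [0.6, 1.0, 0.6]
gripper_width: 29.7
finger_force: 0.0
```

Request:
play_rows --pt "0 0 -0.65 0.0104 -0.0452 0 0.34" --pt "0 0 -0.65 0.0104 -0.0452 0 0.34" --pt "0 0 -0.65 0.0104 -0.0452 0 0.34" --pt "0 0 -0.65 0.0104 -0.0452 0 0.34" --pt "0 0 0 0 0 0 0.34"

```text
time: 56.45
tcp_pos: [567.2, -275.3, 195.9]
tool_rot: [0.0, 0.998, -0.07, -0.001]
contact_force: [-0.0, 0.2, -0.2]
gripper_width: 29.6
finger_force: 0.0
```

```bash
python3 lid.py w17.png
```

```text
56.45 q [-6.370e-01  5.800e-01  1.210e+00 -1.000e-03  1.352e+00  1.075e+00] p [ 567.2 -275.3  195.9] F [-0.   0.2 -0.2] w 29.6
y_t [-0.14  -0.99   0.001] z_t [-0.001 -0.    -1.   ]
wrist plates
[578.1 -99.4] [78.9 80.5] 2.8 14.4 [136. 135. 136.] [103. 191.]
[ 595.3 -185.5] [54.5 55.9] 1.5 14.4 [135. 133. 134.] [183. 163.]
[ 587.1 -459.4] [13.2 47.6] 18.6 13.1 [61. 58. 58.] [472. 131.]
[ 587.7 -361.6] [66.7 66.2] 81.0 14.2 [140. 138. 139.] [368. 144.]
handles
[ 578.8 -101.1] [33.8 15.3] 3.2 34.9 [107. 106. 107.] [ 94. 198.]
[ 596. -187.] [34.4 13.7] 1.8 35.2 [111. 110. 111.] [178. 167.]
[ 588.6 -360.6] [13.3 32.7] 82.1 35.1 [125. 123. 125.] [373. 149.]
top
[ 579.7 -101.2] [78.1 77.9] 2.9 12.3
[ 596.4 -184.7] [49.4 55.9] 88.0 12.8
[414.6 349.9] [14.7 39.8] 22.9 94.8
[420.3 393.8] [12.1 17.5] 89.0 95.3
[453.9 393.9] [12.1 38. ] 89.2 93.4
[442.9 269.5] [64.4 66.1] 88.9 104.2
[443.7 175.1] [66.5 65.9] 88.7 104.1
```

Request:
play_rows --pt "0 0 -0.25 0.0053 -0.0216 -0.034 0.34" --pt "0 0 -0.25 0.0053 -0.0216 -0.034 0.34" --pt "0 0 -0.25 0.0053 -0.0216 -0.034 0.34" --pt "0 0 -0.25 0.0053 -0.0216 -0.033 0.34" --pt "0 0 0 0 0 0 0.34"

```text
time: 57.05
tcp_pos: [587.0, -355.9, 56.9]
tool_rot: [-0.002, 0.997, -0.077, -0.004]
contact_force: [-0.4, 0.7, -0.3]
gripper_width: 30.0
finger_force: 0.0
```

Request:
play_rows --pt "0 0 0 0 0 0 0.34" --pt "0 0 0 0 0 0 0.34"

```text
time: 57.25
tcp_pos: [589.6, -355.8, 64.5]
tool_rot: [0.001, 0.997, -0.076, 0.001]
contact_force: [0.7, 1.1, 0.5]
gripper_width: 29.6
finger_force: 0.0
```

```bash
python3 - <<'E'
from h import *
log(); d=snap('wrist','w18.png')
for b in blobs(d,7,18,(520,660),(-420,-300),150): print(*b)
for b in blobs(d,27,41,(520,660),(-420,-300),30): print(*b)
E
```

```text
57.25 q [-0.713  0.831  1.123 -0.     1.185  1.01 ] p [ 589.6 -355.8   64.5] F [0.7 1.1 0.5] w 29.6
y_t [-0.151 -0.989  0.001] z_t [ 0.002 -0.002 -1.   ]
[ 588.3 -361.6] [66.1 67.2] 81.1 14.3 [111. 110. 112.] [289. 230.]
[ 589.9 -361.7] [11.7 35.1] 81.3 35.3 [90. 90. 91.] [291. 244.]
```

Request:
play_rows --pt "0 0 -0.3 -0.0005 -0.006 0 0.34" --pt "0 0 0 0 0 -0.017 0.34" --pt "0 0 0 0 0 -0.017 0.34" --pt "0 0 0 0 0 -0.0132 0.34" --pt "0 0 0 0 0 0 0.34"

```text
time: 57.8
tcp_pos: [588.0, -362.5, 14.1]
tool_rot: [-0.0, 0.997, -0.079, -0.001]
contact_force: [0.2, -0.1, 0.6]
gripper_width: 30.1
finger_force: 0.0
```

Request:
play_rows --pt "0 0 0 0 0 0 0" --pt "0 0 0 0 0 0 0" --pt "0 0 0 0 0 0 0" --pt "0 0 0 0 0 0 0" --newtons 35

```text
time: 58.2
tcp_pos: [588.1, -362.7, 14.7]
tool_rot: [-0.0, 0.997, -0.079, -0.001]
contact_force: [0.6, -0.3, 0.6]
gripper_width: 11.5
finger_force: 35.0
```

Request:
play_rows --pt "0 0 0 0 0 0.02 0" --pt "0 0 0 0 0 0.04 0" --pt "0 0 0 0 0 0.045 0" --pt "0 0 0 0 0 0.05 0"

```text
time: 58.6
tcp_pos: [587.7, -362.5, 170.9]
tool_rot: [-0.001, 0.997, -0.079, -0.001]
contact_force: [0.8, -0.2, 0.1]
gripper_width: 11.7
finger_force: 35.0
```

```bash
python3 - <<'E'
from plan import *
from h import *
log()
plan([((510,0,174),down(-94),8),((442.3,368,172),down(-90),8)])
E
```

```text
58.6 q [-0.722  0.741  1.001 -0.     1.402  1.008] p [ 587.7 -362.5  170.9] F [ 0.8 -0.2  0.1] w 11.7
y_t [-0.158 -0.987 -0.001] z_t [-0.002  0.001 -1.   ]
8 x [-0.01, -0.02, 0.64, -0.0097, 0.0453, 0.0004] | ratio 0.62 minq5 1.16  q [-0.23  0.34  1.64  0.    1.16  1.41] tcp [ 5.101e+02 -1.000e-01  1.741e+02] w [510.  -0. 422.]
8 x [0.0, 0.0, 0.5, -0.0085, 0.046, -0.0003] | ratio 0.56 minq5 1.16  q [ 0.49  0.48  1.44 -0.    1.23  2.06] tcp [442.1 367.9 171.7] w [442. 368. 420.]
```

Request:
play_rows --pt "0 0 0.64 -0.0097 0.0453 0.0005 0" --pt "0 0 0.64 -0.0097 0.0453 0.0005 0" --pt "0 0 0.64 -0.0097 0.0453 0.0005 0" --pt "0 0 0.64 -0.0097 0.0453 0.0005 0" --pt "0 0 0.64 -0.0097 0.0453 0.0005 0"

```text
time: 59.1
tcp_pos: [539.0, -134.6, 172.6]
tool_rot: [-0.0, 0.999, -0.051, -0.0]
contact_force: [1.2, -0.2, -0.6]
gripper_width: 11.6
finger_force: 35.0
```

Request:
play_rows --pt "0 0 0.64 -0.0097 0.0453 0.0005 0" --pt "0 0 0.64 -0.0097 0.0453 0.0005 0" --pt "0 0 0.64 -0.0097 0.0453 0.0005 0" --pt "0 0 0.5 -0.0085 0.046 0 0" --pt "0 0 0.5 -0.0085 0.046 0 0"

```text
time: 59.6
tcp_pos: [493.0, 93.3, 174.3]
tool_rot: [-0.0, 1.0, -0.026, -0.0]
contact_force: [1.4, -0.5, -0.5]
gripper_width: 11.5
finger_force: 35.0
```

Request:
play_rows --pt "0 0 0.5 -0.0085 0.046 0 0" --pt "0 0 0.5 -0.0085 0.046 0 0" --pt "0 0 0.5 -0.0085 0.046 0 0" --pt "0 0 0.5 -0.0085 0.046 0 0" --pt "0 0 0.5 -0.0085 0.046 0 0"

```text
time: 60.1
tcp_pos: [450.4, 323.5, 174.2]
tool_rot: [-0.0, 1.0, -0.004, -0.0]
contact_force: [0.8, -0.3, 0.3]
gripper_width: 11.8
finger_force: 35.0
```

Request:
play_rows --pt "0 0 0.5 -0.0085 0.046 0 0" --pt "0 0 0 0 0 0 0" --pt "0 0 0 0 0 0 0" --pt "0 0 0 0 0 0 0"

```text
time: 60.5
tcp_pos: [442.9, 366.7, 174.0]
tool_rot: [0.0, 1.0, -0.0, -0.0]
contact_force: [-0.4, -1.1, -1.5]
gripper_width: 11.9
finger_force: 35.0
```

```bash
python3 hov.py w19.png
```

```text
60.5 q [0.488 0.477 1.434 0.    1.232 2.059] p [442.9 366.7 174. ] F [-0.4 -1.1 -1.5] w 11.9
y_t [-0. -1.  0.] z_t [-0.001 -0.    -1.   ]
plate
[410.1 366.1] [16.1  6.3] 90.0 174.0 [106. 104. 101.] [282. 328.]
[451.8 366.1] [68.2 47.4] 90.0 174.1 [116. 115. 117.] [281. 245.]
rim
[419.7 186.7] [ 6.8 13.6] 36.8 105.8 [93. 92. 93.] [536. 253.]
[429.6 201.9] [11.2  5.2] 2.9 105.7 [93. 92. 94.] [519. 240.]
[433.1 193.7] [18.5  8.9] 36.0 105.8 [93. 92. 93.] [533. 235.]
[464.1 368.4] [65.6 21.6] 90.0 101.9 [206. 204. 200.] [278. 183.]
[451.3 300.9] [25.9 67.9] 64.5 105.2 [96. 95. 96.] [385. 202.]
[449.2 208.1] [27.3 69.2] 69.2 104.1 [97. 96. 95.] [520. 204.]
```

Request:
play_rows --pt "0 0 0 -0.0007 0.002 -0.016 0" --pt "0 0 0 0 0 -0.016 0" --pt "0 0 0 0 0 -0.016 0" --pt "0 0 0 0 0 0 0"

```text
time: 60.95
tcp_pos: [441.6, 368.1, 124.4]
tool_rot: [0.001, 1.0, -0.001, -0.002]
contact_force: [-0.8, 0.3, -0.2]
gripper_width: 11.5
finger_force: 35.0
```

Request:
play_rows --pt "0 0 0 0 0 -0.004 0" --pt "0 0 0 0 0 -0.004 0" --pt "0 0 0 0 0 -0.004 0" --pt "0 0 0 0 0 0 0" --pt "0 0 0 0 0 0 0"

```text
time: 61.45
tcp_pos: [442.0, 369.6, 114.2]
tool_rot: [-0.0, 1.0, 0.0, -0.0]
contact_force: [-0.8, 0.5, -0.9]
gripper_width: 12.0
finger_force: 35.0
```

Request:
play_rows --pt "0 0 0 0 0 -0.003 0" --pt "0 0 0 0 0 0 0"

```text
time: 61.65
tcp_pos: [441.8, 369.6, 110.8]
tool_rot: [0.0, 1.0, 0.0, -0.001]
contact_force: [0.6, -0.2, -0.0]
gripper_width: 11.3
finger_force: 35.0
```

```bash
python3 -c "
from h import *
log()"
```

```text
61.65 q [0.493 0.549 1.498 0.    1.095 2.063] p [441.8 369.6 110.8] F [ 0.6 -0.2 -0. ] w 11.3
y_t [ 0.001 -1.     0.   ] z_t [-0.001 -0.    -1.   ]
```

Request:
play_rows --pt "0 0 0 0 -0.0005 -0.0015 0" --pt "0 0 0 0 0 -0.0015 0" --pt "0 0 0 0 0 0 0"

```text
time: 61.95
tcp_pos: [441.8, 369.0, 107.8]
tool_rot: [0.0, 1.0, 0.0, -0.001]
contact_force: [0.6, 0.2, 0.1]
gripper_width: 11.4
finger_force: 35.0
```

Request:
play_rows --pt "0 0 0 0 0 -0.001 0" --pt "0 0 0 0 0 0 0"

```text
time: 62.15
tcp_pos: [441.9, 369.1, 106.9]
tool_rot: [0.0, 1.0, 0.0, -0.0]
contact_force: [-0.3, 0.2, -0.5]
gripper_width: 11.5
finger_force: 35.0
```

Request:
play_rows --pt "0 0 0 0 0 -0.0007 0" --pt "0 0 0 0 0 0 0"

```text
time: 62.35
tcp_pos: [441.9, 369.1, 106.3]
tool_rot: [0.0, 1.0, 0.0, -0.0]
contact_force: [0.2, -0.5, -0.1]
gripper_width: 12.0
finger_force: 35.0
```

Request:
play_rows --pt "0 0 0 0 0 -0.0007 0" --pt "0 0 0 0 0 0 0"

```text
time: 62.55
tcp_pos: [442.0, 369.1, 106.1]
tool_rot: [-0.0, 1.0, 0.0, -0.0]
contact_force: [-1.9, -1.4, 5.0]
gripper_width: 11.7
finger_force: 35.0
```

Request:
play_rows --pt "0 0 0 0 0 -0.0007 0" --pt "0 0 0 0 0 0 0"

```text
time: 62.75
tcp_pos: [442.1, 369.2, 106.2]
tool_rot: [-0.0, 1.0, 0.0, 0.0]
contact_force: [-3.5, -1.7, 10.4]
gripper_width: 11.6
finger_force: 35.0
```

Seated with 10 N. Release, rise and check everything.

Request:
play_rows --pt "0 0 0 0 0 0 0.34" --pt "0 0 0 0 0 0 0.34" --pt "0 0 0 0 0 0 0.34"

```text
time: 63.05
tcp_pos: [442.3, 369.5, 105.5]
tool_rot: [-0.001, 1.0, 0.0, 0.0]
contact_force: [0.7, 1.8, 4.9]
gripper_width: 30.0
finger_force: 2.7
```

Request:
play_rows --pt "0 0 0 0 0 0.02 0.34" --pt "0 0 0 0 0 0.04 0.34" --pt "0 0 0 0 0 0.045 0.34" --pt "0 0 0 0.01 -0.02 0.04 0.34" --pt "0 0 0 0.015 -0.04 0.02 0.34"

```text
time: 63.55
tcp_pos: [467.1, 310.1, 273.1]
tool_rot: [-0.001, 1.0, 0.002, 0.002]
contact_force: [1.1, -0.2, -0.7]
gripper_width: 30.1
finger_force: 0.0
```

Request:
play_rows --pt "0 0 0 0.015 -0.04 0.02 0.34" --pt "0 0 0 0.015 0 0.02 0.34" --pt "0 0 0 0 0 0 0.34" --pt "0 0 0 0 0 0 0.34"

```text
time: 63.95
tcp_pos: [496.5, 269.4, 308.7]
tool_rot: [0.0, 1.0, 0.0, -0.001]
contact_force: [0.5, -0.2, 0.1]
gripper_width: 29.9
finger_force: 0.0
```

```bash
python3 - <<'E'
from h import *
log(); d=snap('wrist','w20.png')
for b in blobs(d,99,112,(330,560),(0,480),60): print(*b)
P=cloud(d)
for x,y in ((443,369),(443,271),(444,177)):
    for nm,(a,c,e,f) in {'all':(-32,32,-32,32)}.items():
        k=(abs(P[...,0]-x)<31)&(abs(P[...,1]-y)<31)&(P[...,2]>98)&(P[...,2]<112)
        A=np.c_[P[k][:,:2]-[x,y],np.ones(k.sum())]; print(x,y,'plate tilt (rad), z:',np.linalg.lstsq(A,P[k][:,2],rcond=None)[0].round(3))
    print([b[0:2] for b in blobs(d,120,132,(x-40,x+40),(y-40,y+40),20)])
E
```

```text
63.95 q [0.29  0.367 1.242 0.    1.534 1.859] p [496.5 269.4 308.7] F [ 0.5 -0.2  0.1] w 29.9
y_t [ 0.001 -1.     0.   ] z_t [-0.002 -0.    -1.   ]
[443.1 270.6] [66.5 66.1] 0.1 106.2 [129. 128. 129.] [279. 222.]
[442.9 368.5] [68.7 66.9] 90.0 106.2 [128. 126. 127.] [188. 221.]
[443.7 177.2] [67.9 66.3] 0.0 106.1 [96. 95. 95.] [366. 221.]
443 369 plate tilt (rad), z: [1.00000e-03 2.00000e-03 1.06311e+02]
[(array([444.8, 368.1]), array([13.3, 34.2]))]
443 271 plate tilt (rad), z: [1.00000e-03 1.00000e-03 1.06246e+02]
[(array([444.4, 270.3]), array([11.2, 34.9]))]
444 177 plate tilt (rad), z: [2.00000e-03 1.00000e-03 1.06222e+02]
[(array([444.3, 177.8]), array([13. , 35.1]))]
```

View pics/w20.png

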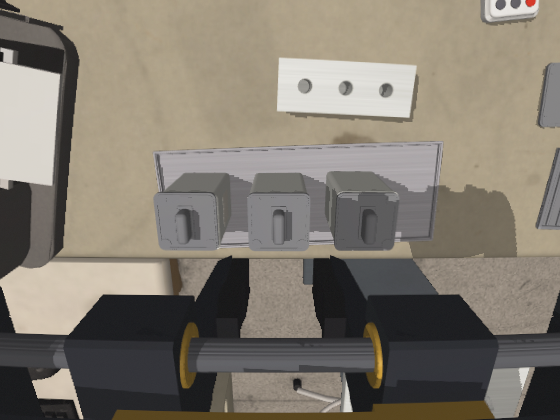

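The three lidded pots sit level on the tray at (187,221), (279,222) and (366,221). The block is empty and the gripper is clear, so I'm handing the job in.

```bash
python3 -c "
from h import *
print(close_job())"
```

```text
the job is handed in; nothing more can be done
None
```

All three pots were turned mouth-up onto the dispatch tray, each with one tube and a level 66 mm lid seated on its rim; the job was handed in at about 64 s, and the hand-in call returned no verdict.

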